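Load the finishing tub with blocks and ball knobs

ROBOT

A 6-joint arm with a two-finger parallel gripper is mounted at the origin on the work surface. World frame = base frame: x ahead of the robot, y to its left, z up, the work surface at z = 0. Lengths are in mm, angles in rad, forces in N, time in s.
With the tool pointing down it reaches from about 150 to 775 mm from the base axis. Payload 6.1 kg.
Tool frame: the origin (TCP) lies on the centre line of the jaws, within the pads' length; the fingertips stand 19 mm ahead of it and the grasp point (between the pads) is the TCP (ctrl.tips_ahead is the distance from the TCP to the fingertips, in mm); z points along the fingers, y is the line along which they close (so a half turn about z gives the same grasp; the last joint's range is limited). The gripper opens to 85 mm and grips with 20 to 120 N. Pads are 22 mm wide; open, the fingers measure 114 mm over their backs; the gripper's body (76 mm by 85 mm) begins 54 mm behind the grasp point. The pads swing forward as they close: fully open they stand 13 mm farther back than shut.
Start: joints at [-1.11, 0.126, -0.04, 1.405, 0, 1.571], TCP at [233.44, -470.228, 250.295] pointing down, gripper open.
Joint ranges: [-2.72, 2.72], [-0.95, 1.95], [-1.27, 1.35], [-1.78, 2.02], [-1.46, 1.47], [-3.14, 3.14]. Speed limits (rad/s): [2.39, 2.39, 3.01, 3.14, 3.14, 3.14].

INTERFACE

Orientations are given as a rotation vector (axis times angle).
In Python, from rig import readout, camera, camera_model, ticket, ctrl gives the robot as it stands. The module is installed in compiled form; this text tells all that it offers.
- The arm moves only by the shell command python3 -m jog 'ROWS' [FORCE]. ROWS is JSON, a list of rows, each a list of 7 numbers: the shift along the tool's x, y, z normalised to -1 to 1, where 1 is 200 mm, then the turn, a rotation vector about the tool's x, y, z normalised to -1 to 1, where 1 is 90 degrees, then the gripper command: -1 is fully open, 1 is shut, values between are in proportion. A call has 1 to 5 rows; each row is the pose to reach, as a shift and turn from the pose commanded when the call began, along the tool's axes at that moment; what a row does not reach only later rows make up. A row lasts 1/10 s, in which the tool goes at most 50 mm and 8.59 degrees, less where a joint would pass 70% of its speed; a pose out of reach is approached as far as the arm can. A call with a number of a shift or a turn outside -1 to 1 is refused whole. A call with a gripper value outside its range is refused whole. The fingers move at their own pace and stop on an object; FORCE is the grip in N (left out, the last holds). Time passes only in rows, so rows that repeat a pose let the fingers close. It gives the time, the measured TCP pose, the force, the opening and the grip force at its end, in the units of the state.
- readout.state(): the state, without advancing time (a new reading comes with each control period).
- camera(name): name is "scene" or "top" or "wrist"; returns the picture (480x640x3 uint8, red, green, blue); there is no depth.
- camera_model(name): a dict with "fx", "fy", "cx", "cy" (pixels), "D" ([k1, k2, p1, p2, k3] as OpenCV has them; the pictures are not rectified), "world_to_cam" (4x4, takes a point from world to camera coordinates). Camera axes: x right, y down, z forward; pixel columns grow to the right and rows downward; lengths in mm; the calibration is good to about 2 mm. A picture is of the moment at which its call begins: read the wrist's pose just before it. camera_model takes no time and is no camera call; for the wrist camera it gives the pose at the moment of the call.
- ticket.sign_off(): hands the job in; it is judged then, once.
The state is a dict: "clock": time; "qpos": joint angles; "dq": joint speeds; "effort": joint torques, N m; "eef_pos": TCP position; "ee_rot": TCP orientation; "wrist_force": force on the tool from outside, world axes, zero at the start; "wrist_torque": the same for the moment, N m; "width": finger opening in mm; "gripper_force": force on a finger pad.
Only numpy, scipy, OpenCV 4.12 (cv2) and the standard library are available. Lean on these libraries where they do the work, as an engineer would, in place of code of your own. Each camera call takes 0.05 s, during which the arm holds its last target. There are 200 camera calls.

TASK

Load and start the finishing tub: slide its gate fully open, tip all the blocks out of the carrying tote into the tub, and after that bring every ball knob from the stock tray into the tub with the one-knob spoon, one at a time, never touching the knobs with the fingers. Then slide the gate fully shut and, once it is shut, press the start button right down. Leave the tote standing on its rubber mat and the spoon standing on its cork pad (each may be put back as soon as you have finished with it), and leave the other things on the bench where they are.

Things in the scene. Friction and masses are not known exactly. Their poses are not given: they have to be found in the camera images.
- tub_mouth (a point): Centre of the open mouth of the fixed grey finishing tub, level with its rim, 110 mm above the bench. Mouth 150 x 150 mm inside, walls 6 mm, inner floor 80 mm below the rim. +x points away from the robot to the motor housing (108 mm high, x +81 to +246 mm); at x -81 to -143 mm a control box 75 mm high carries the start button. Gate guides along both sides (y +-84 mm) rise 10 mm above the rim.
- gate (a joint): Sliding gate over the tub's mouth, m: 0 = shut, 0.15 = fully open, slid along the tub's +x on to the motor housing. It stays where left; about 2 N moves it. An aluminium plate 160 x 156 x 6 mm, its top 8 mm above the rim.
- gate_grip (a point): Point to pinch on the gate's upright black handle, moves with the gate: handle 14 mm thick along the tub's x, 44 mm wide along y, standing 30 mm above the gate plate; this point is 17 mm above the plate, 13 mm below the handle's top.
- start (a joint): Start button's travel, m: 0 = up, 0.006 = right down; sprung, about 5 N to the bottom.
- start_top (a point): Centre of the top of the round start button (26 mm across) on the tub's control box, pressed straight down.
- tray_floor (a point): Centre of the inner floor of the fixed wooden stock tray, 5 mm above the bench: inner 190 mm along its x, 180 mm along its y, walls 5 mm thick reaching 13 mm above the inner floor. The ball knobs stand in it.
- spoon_grip (a point): Centre of the grip of the one-knob spoon, 72 mm above its flat underside: upright wooden handle 20 x 20 mm, 50 to 92 mm above the underside, on an 18 x 18 mm steel post on the same line. It stands by itself on its tines and a base plate (36 mm wide, 4 mm thick, back to x -28 mm). z is up, +x forwards, towards the tines.
- spoon_pocket (a point): Seat of the spoon's pocket, on the underside, 25 mm ahead of the handle's axis. Two flat tines, 2 mm thick, 5 mm wide, 26 mm apart (inner edges), run from the post's front face (9 mm ahead of the axis) to 37 mm; their last 4 mm rise to 3 mm as a stop. Moved forwards on the floor they pass under a standing knob on both sides, 2 mm to spare, until its centre is over this point.
- spoon: The spoon as a whole: origin on its underside under the handle's axis, axes as above. Lifted with a knob over its seat, the knob sinks 4 mm between the tines and stays while the spoon is level; tipping the front down by 45 degrees or more rolls it out. The pocket holds just one. About 0.14 kg.
- pad_top (a point): Centre of the spoon's thin cork pad, 90 x 70 mm, level with the bench top (height 0).
- tote_grip (a point): Centre of the tote's handle bar, 88 mm above the tote's underside: a wooden bar 16 mm wide (along the tote's x), 20 mm tall, 110 mm long (along the tote's y) between the end boards. The plywood tote is 100 mm (x) by 122 mm (y); end boards 50 mm high, 98 mm at the bar.
- tote: The tote as a whole: origin at the centre of its underside, about 0.35 kg full. Its floor (4 mm thick) is flat from x -46 to +5 mm, then ramps up at 20 degrees to the open pouring lip at x +50 mm, 20 mm above the underside. Tilted 65 to 75 degrees to that side, the blocks slide out over the lip.
- mat_top (a point): Centre of the top of the tote's rubber mat, 160 x 170 mm, 2 mm above the bench.
- knob1_c (a point): Centre of a ball knob in the stock tray: plain pale wooden ball, 30 mm across, with a small flat (12 mm) on which it stands, 28.8 mm high, this point 13.7 mm above the flat; 12 g. Two to four knobs are present; absent ones read None.
- knob2_c (a point): Centre of another such ball knob. Two to four knobs are present; absent ones read None.
- knob3_c (a point): Centre of another such ball knob. Two to four knobs are present; absent ones read None.
- knob4_c (a point): Centre of another such ball knob. Two to four knobs are present; absent ones read None.
- block1_c (a point): Centre of a dark hardwood tumbling block, 22 mm cube, 12 g, lying in the tote at the start.
- block2_c (a point): Centre of another such block.
- block3_c (a point): Centre of another such block.
- block4_c (a point): Centre of another such block.
- driver: Bystander: screwdriver lying on the bench beyond the tub's left side, about 200 mm long.
- glue: Bystander: white glue bottle 54 mm across, 110 mm tall, standing; origin at its underside.

How it is judged:
By the outcome, as a careful person would: the job done as asked, in the order asked, and still so for the second after the job is handed in, with the robot touching nothing.
Of knob1, knob2, knob3, knob4 only 2 to 4 are there at a start; the rules pass over those that are not, and their reading is None.
At some moment in a run one of spoon, knob1, knob2, knob3, knob4 may be knocked a few centimetres aside while the robot is not near it.
It also fails if it takes over 210 s, if anything falls off the work surface, if the arm or the gripper's body presses on something with over 40 N, if the wrist force passes 120 N, or if a joint passes its speed limit or range.

## Working session

There is one attempt and no reset: what is moved stays moved. The work goes in short steps, Python scripts to look and compute and a shell command to move; the robot and the scene stay as the last step left them, time stands still between calls to the robot, and variables do not carry over. Pictures are saved under pics/ and viewed, at most 14 in all, crops included, and the job is handed in when it is done.

```bash
mkdir -p pics; cat > h.py <<'E'
import numpy as np, cv2
from scipy.spatial.transform import Rotation as R
from rig import readout, camera, camera_model, ctrl
def snap(n,f=None):
    m=camera_model(n); im=camera(n)
    if f: cv2.imwrite('pics/'+f,im[:,:,::-1])
    return im,m
def ray(m,uv):
    K=np.array([[m['fx'],0,m['cx']],[0,m['fy'],m['cy']],[0,0,1.]])
    p=cv2.undistortPoints(np.array([[uv]],float),K,np.array(m['D'],float))[0,0]
    T=np.array(m['world_to_cam']); Rm=T[:3,:3]; c=-Rm.T@T[:3,3]
    return c,Rm.T@np.array([p[0],p[1],1])
def plane(m,uv,z):
    c,d=ray(m,uv); return c+d*(z-c[2])/d[2]
def proj(m,P):
    K=np.array([[m['fx'],0,m['cx']],[0,m['fy'],m['cy']],[0,0,1.]])
    T=np.array(m['world_to_cam']); 
    return cv2.projectPoints(np.array(P,float).reshape(-1,3),cv2.Rodrigues(T[:3,:3])[0],T[:3,3],K,np.array(m['D'],float))[0][:,0]
def tri(m1,a,m2,b):
    c1,d1=ray(m1,a);c2,d2=ray(m2,b)
    d1/=np.linalg.norm(d1);d2/=np.linalg.norm(d2)
    s=np.linalg.lstsq(np.c_[d1,-d2],c2-c1,rcond=None)[0]
    p,q=c1+s[0]*d1,c2+s[1]*d2
    return (p+q)/2,np.linalg.norm(p-q)
def st():
    s=readout.state(); r=R.from_rotvec(s['ee_rot']); return s,np.array(s['eef_pos']),r
def go(target,yaw=None,Rt=None):
    """print shift (norm) and turn (norm) from current pose to target TCP, tool down with closing line (tool y) at yaw"""
    s,p,r=st()
    if Rt is None:
        y=np.array([np.cos(yaw),np.sin(yaw),0]); 
        if y@r.as_matrix()[:,1]<0:y=-y
        z=np.array([0,0,-1.]); Rt=R.from_matrix(np.c_[np.cross(y,z),y,z])
    d=r.inv().apply(np.array(target)-p)/200
    t=(r.inv()*Rt).as_rotvec()/(np.pi/2)
    print('shift',d.round(4),'turn',t.round(4),'rows>=',max(np.linalg.norm(d)*4,np.linalg.norm(t)*90/8.59).round(1))
E
python3 - <<'E'
from h import *
im,m=snap('scene','s1.png'); print(np.array(m['world_to_cam']).round(3))
im,m=snap('top','t1.png'); print(np.array(m['world_to_cam']).round(3))
s,p,r=st(); print(s['clock'],p,r.as_matrix().round(2), ctrl.tips_ahead, s['width'])
E
```

```text
[[ 6.960000e-01  7.180000e-01 -2.200000e-02 -4.204770e+02]
 [ 4.140000e-01 -4.260000e-01 -8.050000e-01 -1.387730e+02]
 [-5.870000e-01  5.510000e-01 -5.930000e-01  1.551464e+03]
 [ 0.000000e+00  0.000000e+00  0.000000e+00  1.000000e+00]]
[[ 1.600000e-02 -1.000000e+00  1.600000e-02  5.383000e+00]
 [-9.880000e-01 -1.800000e-02 -1.550000e-01  5.914880e+02]
 [ 1.550000e-01 -1.300000e-02 -9.880000e-01  1.282515e+03]
 [ 0.000000e+00  0.000000e+00  0.000000e+00  1.000000e+00]]
0.1 [ 233.31300667 -469.94150041  249.61957512] [[ 0.9   0.44 -0.  ]
 [ 0.44 -0.9   0.  ]
 [ 0.   -0.   -1.  ]] 19.0 85.47715217449814
```

View pics/t1.png

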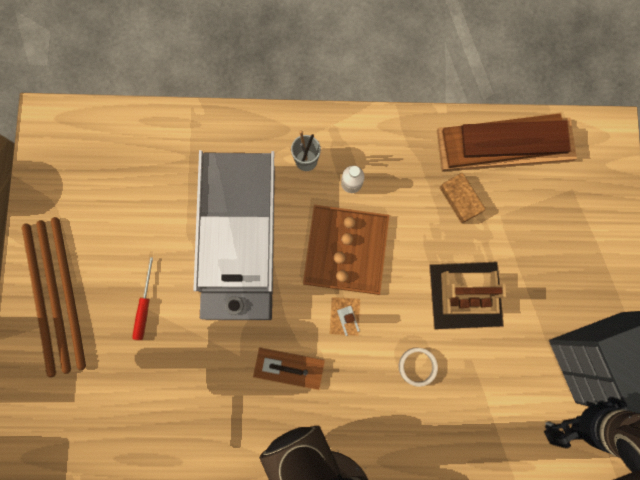

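View pics/s1.png

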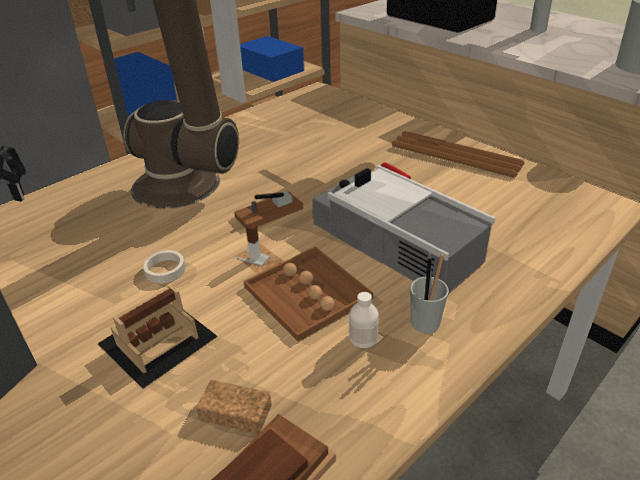

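The top view shows the tub at about (237,235) with its gate handle at (232,278) and the start button at (235,305). The spoon is at (347,317), four knobs lie at (341–349, 222–277), and the tote is at (470,293). I'll zoom in for finer picks.

```bash
python3 - <<'E'
import cv2
t=cv2.imread('pics/t1.png')
cv2.imwrite('pics/t1c.png',cv2.resize(t[140:345,190:510],None,fx=2.5,fy=2.5,interpolation=cv2.INTER_CUBIC))
s=cv2.imread('pics/s1.png')
cv2.imwrite('pics/s1c.png',cv2.resize(s[155:385,95:415],None,fx=2.5,fy=2.5,interpolation=cv2.INTER_CUBIC))
E
```

```text
(no output)
```

View pics/t1c.png

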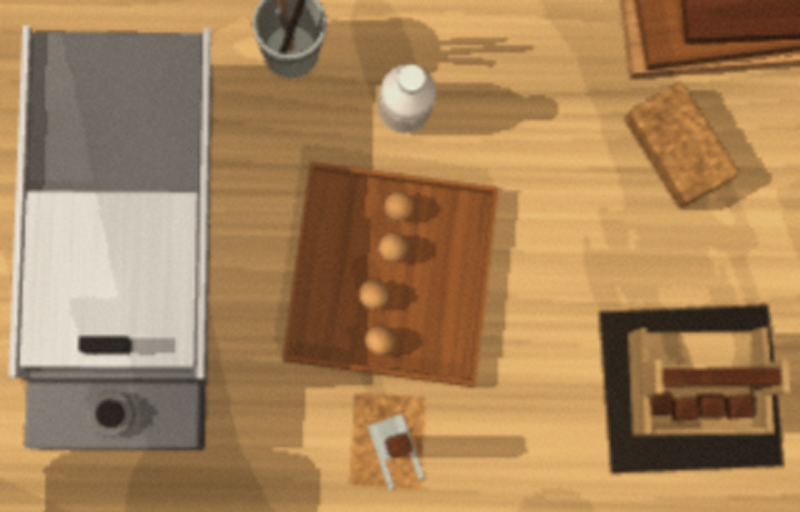

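View pics/s1c.png

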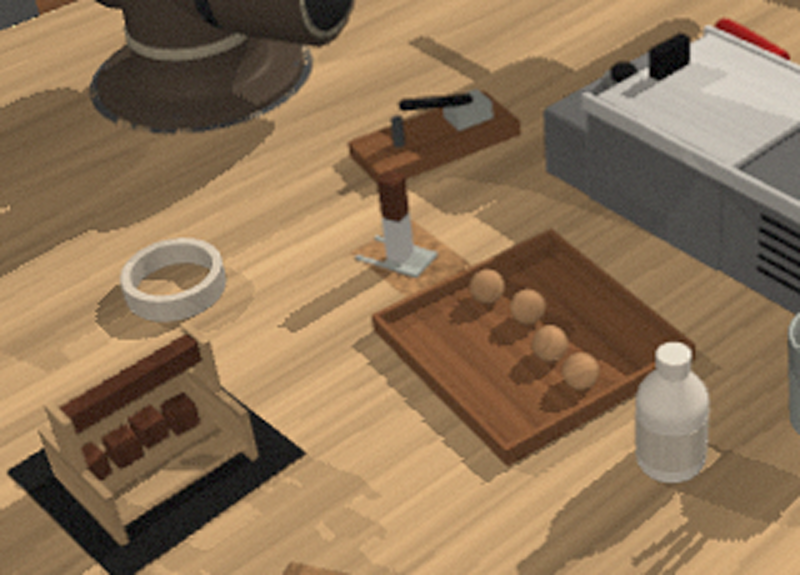

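The crops show the layout clearly:
- **Gate:** handle at top-crop (105,344).
- **Button:** at (111,412).
- **Knobs:** at (398,207), (392,247), (373,294) and (380,341).
- **Spoon:** tines point towards the robot.
- **Tote:** its lip faces world +x, with the blocks on the -x side of the bar.

Next I'll turn these into positions.

```bash
python3 - <<'E'
from h import *
m=camera_model('top'); ms=camera_model('scene')
f=lambda x,y:(190+(x+.5)/2.5-.5,140+(y+.5)/2.5-.5)
fs=lambda x,y:(95+(x+.5)/2.5-.5,155+(y+.5)/2.5-.5)
P=lambda n,x,y,z:print(n,plane(m,f(x,y),z).round(0))
P('handle L',80,344,148);P('handle R',130,345,148)
P('gate nearL',21,366,118);P('gate nearR',196,368,118);P('gate farL',26,191,118);P('gate farR',196,192,118)
P('guide farL',27,30,120);P('guide farR',207,30,120);P('guide nearL',13,376,120);P('guide nearR',201,376,120)
P('button',111,413,82);P('box nearL',25,447,75);P('box nearR',203,447,75)
for a in [(398,207),(392,247),(373,294),(380,341)]:P('knob',*a,18.7)
for a in [(310,163),(497,187),(475,385),(283,360)]:P('tray',*a,18)
P('spoon top',398,446,92)
P('base L',369,432,4);P('base R',402,415,4);P('tip L',391,488,3);P('tip R',422,478,3)
P('bar L',663,377,98);P('bar R',782,377,98)
for a in [(601,312),(768,306),(783,464),(612,472)]:P('mat',*a,2)
for a in [(352,395),(425,395),(425,486),(350,485)]:P('pad',*a,0)
print('bar mid tri',tri(m,f(722,376),ms,fs(133,380)))
print('spoon tri',tri(m,f(398,446),ms,fs(393,182)))
print('handle tri',tri(m,f(105,344),ms,fs(670,45)))
for a,b in zip([(398,207),(392,247),(373,294),(380,341)],[(580,371),(549,343),(528,307),(487,286)]):print('knob tri',tri(m,f(*a),ms,fs(*b)))
E
```

```text
handle L [501. 238. 148.]
handle R [501. 194. 148.]
gate nearL [483. 295. 118.]
gate nearR [484. 138. 118.]
gate farL [644. 299. 118.]
gate farR [646. 143. 118.]
guide farL [796. 305. 120.]
guide farR [800. 138. 120.]
guide nearL [474. 301. 120.]
guide nearR [477. 133. 120.]
button [444. 218.  82.]
box nearL [412. 297.  75.]
box nearR [415. 133.  75.]
knob [655. -49.  19.]
knob [615. -43.  19.]
knob [568. -25.  19.]
knob [521. -32.  19.]
tray [698.  40.  18.]
tray [ 678. -147.   18.]
tray [ 480. -125.   18.]
tray [501.  62.  18.]
spoon top [418. -46.  92.]
base L [433. -23.   4.]
base R [450. -55.   4.]
tip L [380. -45.   3.]
tip R [390. -75.   3.]
bar L [ 485. -289.   98.]
bar R [ 487. -398.   98.]
mat [ 556. -253.    2.]
mat [ 565. -419.    2.]
mat [ 409. -429.    2.]
mat [ 399. -261.    2.]
pad [469.  -6.   0.]
pad [471. -78.   0.]
pad [382. -79.   0.]
pad [382.  -5.   0.]
bar mid tri (array([ 487.73000933, -342.81010946,   93.94002666]), np.float64(3.0273902798100685))
spoon tri (array([418.28091069, -46.42139171,  84.32333295]), np.float64(0.5034886483882074))
handle tri (array([502.1019564 , 217.22369597, 145.02931319]), np.float64(1.4342867908502446))
knob tri (array([655.35453189, -49.06025701,  17.24834265]), np.float64(0.65934482799773))
knob tri (array([614.3246474 , -43.92630039,  18.19312239]), np.float64(1.9621444365382983))
knob tri (array([567.50216891, -25.31107125,  17.34050078]), np.float64(0.9721698867364202))
knob tri (array([521.51735898, -32.22922672,  17.66222835]), np.float64(0.1760924820353362))
```

```bash
python3 -c "
from h import *
go([501,217,250],np.radians(0.9))"
```

```text
shift [ 2.7261e+00 -2.4814e+00  1.6000e-03] turn [-8.000e-04 -5.000e-04 -7.167e-01] rows>= 14.7
```

```bash
A='[[.91,-.83,0,0,0,0,-1],[.91,-.83,0,0,0,0,-1],[.91,-.83,0,0,0,0,-1],[.91,-.83,0,0,0,0,-1],[.91,-.83,0,0,0,0,-1]]'
python3 -m jog '[[0.91,-0.83,0,0,0,0,-1],[0.91,-0.83,0,0,0,0,-1],[0.91,-0.83,0,0,0,0,-1],[0.91,-0.83,0,0,0,0,-1],[0.91,-0.83,0,0,0,0,-1]]'
python3 -m jog '[[0.91,-0.83,0,0,0,0,-1],[0.91,-0.83,0,0,0,0,-1],[0.91,-0.83,0,0,0,0,-1],[0.91,-0.83,0,0,0,0,-1],[0.91,-0.83,0,0,0,0,-1]]'
python3 -m jog '[[0.91,-0.83,0,0,0,0,-1],[0.91,-0.83,0,0,0,0,-1],[0.91,-0.83,0,0,0,0,-1],[0.91,-0.83,0,0,0,0,-1],[0.91,-0.83,0,0,0,0,-1]]'
python3 -m jog '[[0,0,0,0,0,-0.4,-1],[0,0,0,0,0,-0.4,-1],[0,0,0,0,0,-0.4,-1],[0,0,0,0,0,-0.4,-1],[0,0,0,0,0,-0.4,-1]]'
python3 -m jog '[[0,0,0,0,0,-0.317,-1],[0,0,0,0,0,-0.317,-1],[0,0,0,0,0,-0.317,-1],[0,0,0,0,0,-0.317,-1],[0,0,0,0,0,-0.317,-1]]'
python3 -c "
from h import *
s,p,r=st(); print(p,r.as_matrix().round(3),s['qpos'])
snap('wrist','w1.png')
go([501,217,142],np.radians(0.9))"
```

```text
clock: 0.6
eef_pos: [322.6, -238.6, 250.0]
ee_rot: [-3.058, -0.717, 0.0]
wrist_force: [1.0, -0.9, 0.2]
width: 85.3
gripper_force: 0.0
clock: 1.1
eef_pos: [411.9, -8.7, 250.2]
ee_rot: [3.058, 0.718, 0.0]
wrist_force: [0.7, -1.1, -0.8]
width: 85.6
gripper_force: 0.0
clock: 1.6
eef_pos: [501.3, 221.0, 249.8]
ee_rot: [3.058, 0.719, -0.001]
wrist_force: [0.8, -0.2, 0.9]
width: 85.2
gripper_force: 0.0
clock: 2.1
eef_pos: [500.8, 218.6, 249.8]
ee_rot: [-2.686, -1.63, 0.002]
wrist_force: [0.3, -0.7, -0.2]
width: 85.5
gripper_force: 0.0
clock: 2.6
eef_pos: [500.9, 218.5, 250.1]
ee_rot: [-2.206, -2.237, 0.001]
wrist_force: [-0.1, -0.7, 0.3]
width: 85.6
gripper_force: 0.0
[500.94821224 218.50291519 250.08132457] [[-0.014  1.    -0.   ]
 [ 1.     0.014 -0.   ]
 [-0.    -0.    -1.   ]] [4.11297747e-01 1.67260416e-01 8.40772212e-03 1.41241013e+00
 6.10579880e-06 1.96823739e+00]
shift [-7.400e-03  4.000e-04  5.406e-01] turn [-0.0003  0.0001 -0.0017] rows>= 2.2
```

View pics/w1.png

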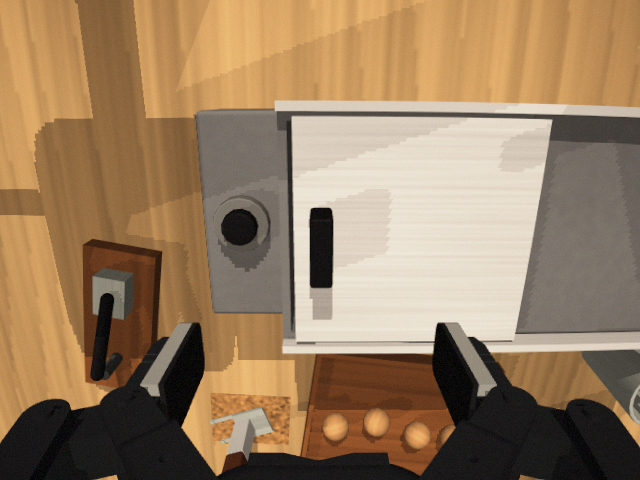

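The wrist view shows the gate handle top at (321,247) and the button at (239,227). Casting rays from these to refine.

```bash
python3 - <<'E'
from h import *
m=camera_model('wrist')
for n,u,v,z in [('handle',320,247,148),('hTopL',320,208,148),('hTopR',320,287,148),('button',239,227,82),('gnl',277,105,120),('gnr',284,347,120),('gate nl',292,116,118),('gate nr',298,340,118),('gate fl',551,121,118),('box nl',197,112,75),('box nr',215,312,75)]:
    print(n,plane(m,(u,v),z).round(1))
E
```

```text
handle [501.8 221.9 148. ]
hTopL [501.5 245.5 148. ]
hTopR [502.1 196.  148. ]
button [441.5 213.4  82. ]
gnl [475.3 301.  120. ]
gnr [477.  134.5 120. ]
gate nl [484.1 294.7 118. ]
gate nr [487.1 139.3 118. ]
gate fl [643.4 295.3 118. ]
box nl [414.3 295.8  75. ]
box nr [416.3 137.5  75. ]
```

```bash
python3 -m jog '[[-0.007,0,0.54,0,0,0,-1],[-0.007,0,0.54,0,0,0,-1],[-0.007,0,0.54,0,0,0,-1],[-0.007,0,0.54,0,0,0,-1]]'; python3 -m jog '[[0,0,0,0,0,0,1],[0,0,0,0,0,0,1],[0,0,0,0,0,0,1],[0,0,0,0,0,0,1],[0,0,0,0,0,0,1]]' 40;  python3 -m jog '[[0,0,0,0,0,0,1],[0,0,0,0,0,0,1],[0,0,0,0,0,0,1]]' 40
```

```text
clock: 3.05
eef_pos: [500.1, 216.7, 141.4]
ee_rot: [-2.204, -2.237, 0.005]
wrist_force: [0.8, -0.3, 0.5]
width: 85.5
gripper_force: 0.0
clock: 3.55
eef_pos: [501.5, 217.4, 143.1]
ee_rot: [2.203, 2.239, 0.002]
wrist_force: [-2.8, -0.2, 14.9]
width: 12.9
gripper_force: 43.9
clock: 3.85
eef_pos: [501.6, 217.4, 143.2]
ee_rot: [2.203, 2.239, 0.002]
wrist_force: [0.7, 0.1, 5.0]
width: 13.1
gripper_force: 42.2
```

```bash
python3 -m jog '[[0,0.2,-0.005,0,0,0,1],[0,0.4,-0.005,0,0,0,1],[0,0.6,-0.005,0,0,0,1],[0,0.73,-0.005,0,0,0,1],[0,0.755,-0.005,0,0,0,1]]';python3 -m jog '[[0,0.005,0,0,0,0,1],[0,0.005,0,0,0,0,1]]'
```

```text
clock: 4.35
eef_pos: [644.2, 219.2, 143.0]
ee_rot: [-2.193, -2.23, 0.021]
wrist_force: [-46.4, -3.0, 24.4]
width: 13.2
gripper_force: 49.4
clock: 4.55
eef_pos: [644.1, 219.3, 143.0]
ee_rot: [-2.193, -2.232, 0.02]
wrist_force: [-33.7, -2.9, 17.0]
width: 13.1
gripper_force: 46.8
```

```bash
python3 -m jog '[[0,-0.01,0,0,0,0,1],[0,-0.01,0,0,0,0,-1],[0,-0.01,0,0,0,0,-1],[0,-0.01,0,0,0,0,-1],[0,-0.01,0,0,0,0,-1]]'
python3 -m jog '[[0,0,0,0,0,0,-1],[0,0,-0.25,0,0,0,-1],[0,0,-0.5,0,0,0,-1],[0,0,-0.54,0,0,0,-1]]'
python3 -m jog '[[-0.94,-0.26,0,0,0,0,-1],[-0.94,-0.26,0,0,0,0,-1],[-0.94,-0.26,0,0,0,0,-1],[-0.94,-0.26,0,0,0,0,-1]]'
python3 -m jog '[[-0.94,-0.26,0,0,0,0,-1],[-0.94,-0.26,0,0,0,0,-1],[-0.94,-0.26,0,0,0,0,-1],[-0.94,-0.26,0,0,0,0,-1]]'
python3 -m jog '[[-0.7,-0.26,0,0,0,0,-1],[-0.7,-0.26,0,0,0,0,-1],[-0.7,-0.26,0,0,0,0,-1],[-0.7,-0.26,0,0,0,0,-1]]'
python3 -c "
from h import *
s,p,r=st(); print(p,s['qpos'])
im,m=snap('wrist','w2.png')
print(repr(m['world_to_cam']))
im,m=snap('top','t2.png')
cv2.imwrite('pics/w2t2.png',np.hstack([cv2.resize(cv2.imread('pics/w2.png'),(400,300)),cv2.resize(im[140:380,190:510,::-1],(400,300))]))
"
```

```text
clock: 5.05
eef_pos: [651.4, 219.6, 143.0]
ee_rot: [2.203, 2.239, 0.0]
wrist_force: [-0.9, 0.4, 0.3]
width: 70.3
gripper_force: 0.0
clock: 5.45
eef_pos: [652.7, 220.1, 258.4]
ee_rot: [2.2, 2.236, 0.013]
wrist_force: [0.3, -0.3, 0.6]
width: 85.3
gripper_force: 0.0
clock: 5.85
eef_pos: [601.5, 29.0, 251.3]
ee_rot: [2.203, 2.239, 0.0]
wrist_force: [0.7, 0.2, 0.9]
width: 85.4
gripper_force: 0.0
clock: 6.25
eef_pos: [552.4, -160.2, 251.4]
ee_rot: [2.204, 2.238, 0.0]
wrist_force: [0.3, -1.3, 0.4]
width: 85.5
gripper_force: 0.0
clock: 6.65
eef_pos: [501.3, -303.9, 250.9]
ee_rot: [2.211, 2.231, -0.002]
wrist_force: [0.3, 1.0, 0.6]
width: 85.4
gripper_force: 0.0
[ 501.32493213 -303.93709557  250.88466786] [-0.54424433  0.24365948  0.10461719  1.43159709 -0.00163477  1.01724097]
array([[ 9.99966046e-01,  8.14765476e-03, -1.23382903e-03,
        -4.98328653e+02],
       [ 8.10147452e-03, -9.44616568e-01,  3.28076067e-01,
        -3.34201508e+02],
       [ 1.50755519e-03, -3.28074923e-01, -9.44650503e-01,
         2.81376443e+02],
       [ 0.00000000e+00,  0.00000000e+00,  0.00000000e+00,
         1.00000000e+00]])
```

View pics/w2t2.png

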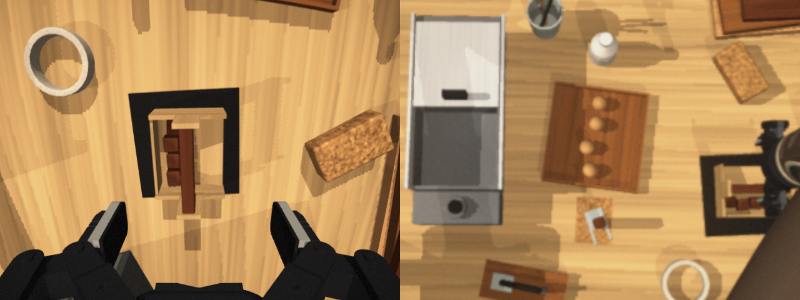

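The wrist view shows the tote upright with its bar running from (183,121) to (188,212) in the half-scale picture. The top view shows the gate fully open.

```bash
python3 - <<'E'
from h import *
im=cv2.imread('pics/w2.png'); m=camera_model('wrist')
hsv=cv2.cvtColor(im,cv2.COLOR_BGR2HSV)
mk=((hsv[...,0]<12)&(hsv[...,1]>110)&(hsv[...,2]>50)&(hsv[...,2]<150)).astype(np.uint8)
for v in range(185,350,20):
    us=np.nonzero(mk[v,280:340])[0]+280
    print(v,us.min() if len(us) else None,us.max() if len(us) else None)
a,b=plane(m,(183*1.6,121*1.6),98),plane(m,(188*1.6,212*1.6),98); print(a,b,(a+b)/2)
# end board outer corners at top view? mat corners
for u,v in [(129,94),(239,88),(239,192),(143,197)]: print(plane(m,(u*1.6,v*1.6),2).round(0))
E
```

```text
185 None None
205 None None
225 280 308
245 280 309
265 280 309
285 280 310
305 291 310
325 291 311
345 None None
[ 484.94695318 -275.9448874    98.        ] [ 490.24751422 -391.75613723   98.        ] [ 487.5972337  -333.85051231   98.        ]
[ 401. -258.    2.]
[ 559. -248.    2.]
[ 570. -414.    2.]
[ 412. -425.    2.]
```

```bash
python3 -c "
from h import *
go([487,-340,92],np.radians(2.6))"
```

```text
shift [-0.1991 -0.0824  0.7951] turn [ 0.     -0.0003 -0.0203] rows>= 3.3
```

```bash
python3 -m jog '[[-0.2,-0.08,0.2,0,0,-0.02,-1],[-0.2,-0.08,0.2,0,0,-0.02,-1],[-0.2,-0.08,0.6,0,0,-0.02,-1],[-0.2,-0.08,0.795,0,0,-0.02,-1],[-0.2,-0.08,0.795,0,0,-0.02,-1]]'
python3 -m jog '[[0,0,0,0,0,0,1],[0,0,0,0,0,0,1],[0,0,0,0,0,0,1],[0,0,0,0,0,0,1],[0,0,0,0,0,0,1]]' 70
python3 -m jog '[[0,0,0,0,0,0,1],[0,0,-0.1,0,0,0,1],[0,0,-0.3,0,0,0,1],[0,0,-0.5,0,0,0,1],[0,0,-0.7,0,0,0,1]]'
python3 -m jog '[[0,0,-0.2,0,0,0,1],[0,0,-0.3,0,0,0,1],[0,0,-0.3,0,0,0,1]]'
```

```text
clock: 7.25
eef_pos: [486.7, -336.0, 87.5]
ee_rot: [-2.162, -2.271, 0.001]
wrist_force: [0.9, 1.1, -0.5]
width: 85.3
gripper_force: 0.0
clock: 7.75
eef_pos: [488.6, -339.4, 93.8]
ee_rot: [2.166, 2.272, -0.0]
wrist_force: [-2.5, 0.2, 12.4]
width: 15.0
gripper_force: 73.6
clock: 8.25
eef_pos: [487.6, -338.7, 233.0]
ee_rot: [-2.167, -2.272, 0.0]
wrist_force: [0.7, -1.2, -4.4]
width: 14.6
gripper_force: 71.1
clock: 8.55
eef_pos: [488.9, -339.7, 295.3]
ee_rot: [2.165, 2.27, 0.001]
wrist_force: [0.3, -0.6, -4.9]
width: 14.7
gripper_force: 71.1
```

```bash
python3 -m jog '[[0.1,0.015,0,0,0,0,1],[0.25,0.04,0,0,0,0,1],[0.45,0.07,0,0,0,0,1],[0.65,0.1,0,0,0,0,1],[0.85,0.13,0,0,0,0,1]]'
python3 -m jog '[[0.2,0.03,0,0,0,0,1],[0.4,0.06,0,0,0,0,1],[0.6,0.09,0,0,0,0,1],[0.8,0.12,0,0,0,0,1],[1,0.15,0,0,0,0,1]]'
python3 -m jog '[[0.2,0.03,0,0,0,0,1],[0.4,0.06,0,0,0,0,1],[0.6,0.1,0,0,0,0,1],[0.8,0.14,0,0,0,0,1],[0.93,0.155,0,0,0,0,1]]'
python3 -m jog '[[0,0,0,0,0,-0.06,1],[0,0,0,0,0,-0.14,1],[0,0,0,0,0,-0.22,1],[0,0,0,0,0,-0.3,1],[0,0,0,0,0,-0.38,1]]'
python3 -m jog '[[0,0,0,0,0,-0.08,1],[0,0,0,0,0,-0.16,1],[0,0,0,0,0,-0.24,1],[0,0,0,0,0,-0.32,1],[0,0,0,0,0,-0.4,1]]'
python3 -m jog '[[0,0,0,0,0,-0.08,1],[0,0,0,0,0,-0.16,1],[0,0,0,0,0,-0.24,1],[0,0,0,0,0,-0.32,1],[0,0,0,0,0,-0.4,1]]'
python3 -m jog '[[0,0,0,0,0,-0.08,1],[0,0,0,0,0,-0.16,1],[0,0,0,0,0,-0.24,1],[0,0,0,0,0,-0.32,1],[0,0,0,0,0,-0.4,1]]'
python3 -m jog '[[0,0,0,0,0,-0.08,1],[0,0,0,0,0,-0.16,1],[0,0,0,0,0,-0.24,1],[0,0,0,0,0,-0.32,1],[0,0,0,0,0,-0.38,1]]'
python3 -c "
from h import *
s,p,r=st(); print(p,s['qpos'],r.as_matrix().round(3)); go([551,219,300],np.radians(0.9))"
```

```text
clock: 9.05
eef_pos: [505.2, -166.5, 289.7]
ee_rot: [-2.167, -2.27, 0.002]
wrist_force: [0.7, 0.4, -4.8]
width: 15.0
gripper_force: 71.2
clock: 9.55
eef_pos: [525.6, 34.8, 289.9]
ee_rot: [-2.167, -2.272, 0.004]
wrist_force: [0.3, 0.2, -5.6]
width: 14.8
gripper_force: 71.1
clock: 10.05
eef_pos: [548.1, 222.9, 289.2]
ee_rot: [-2.165, -2.274, 0.005]
wrist_force: [-0.7, -0.6, -4.1]
width: 14.8
gripper_force: 71.1
clock: 10.55
eef_pos: [547.9, 220.3, 289.5]
ee_rot: [-1.395, -2.812, 0.004]
wrist_force: [0.3, -1.2, -5.3]
width: 14.5
gripper_force: 71.1
clock: 11.05
eef_pos: [548.0, 220.2, 289.5]
ee_rot: [-0.458, -3.105, 0.003]
wrist_force: [-0.6, 0.4, -4.3]
width: 15.1
gripper_force: 71.1
clock: 11.55
eef_pos: [547.9, 220.2, 289.5]
ee_rot: [0.524, -3.094, 0.001]
wrist_force: [-0.2, 1.1, -4.5]
width: 15.0
gripper_force: 71.1
clock: 12.05
eef_pos: [547.9, 220.2, 289.5]
ee_rot: [1.454, -2.78, -0.001]
wrist_force: [-0.1, 0.0, -4.2]
width: 14.8
gripper_force: 71.1
clock: 12.55
eef_pos: [547.9, 220.1, 289.5]
ee_rot: [2.207, -2.231, -0.003]
wrist_force: [0.0, 0.5, -4.9]
width: 14.2
gripper_force: 71.1
[547.93804963 220.14477875 289.49598381] [ 3.81989310e-01  2.61795842e-01  2.12555922e-01  1.52555996e+00
  8.87136350e-05 -1.17801566e+00] [[-0.011 -1.    -0.004]
 [-1.     0.011 -0.001]
 [ 0.001  0.004 -1.   ]]
shift [ 0.0056 -0.0152 -0.0526] turn [ 0.0024 -0.0009 -0.0169] rows>= 0.2
```

```bash
python3 -m jog '[[0,-0.015,0,0.09,0,0,1],[0,-0.015,0.1,0.18,0,0,1],[0,-0.015,0.2,0.27,0,0,1],[0,-0.015,0.3,0.36,0,0,1],[0,-0.015,0.37,0.44,0,0,1]]'
python3 -m jog '[[0,0,0,0.07,0,0,1],[0,0,0,0.14,0,0,1],[0,0,0,0.21,0,0,1],[0,0,0,0.28,0,0,1],[0,0,0,0.35,0,0,1]]'
python3 -m jog '[[0,0,0,0.02,0,0,1],[0,0,0,0.02,0,0,1],[0,0,0,0.02,0,0,1],[0,0,0,0.02,0,0,1],[0,0,0,0.02,0,0,1]]'
python3 -c "
from h import *
s,p,r=st(); print(p,s['qpos'],r.as_matrix().round(3))
a,m=snap('top');b,m=snap('scene')
cv2.imwrite('pics/pour.png',np.hstack([cv2.resize(a[130:340,170:380],(400,400)),cv2.resize(b[110:320,290:500],(400,400))])[:,:,::-1])"
```

```text
clock: 13.05
eef_pos: [548.7, 219.1, 213.5]
ee_rot: [-1.811, 1.837, -0.663]
wrist_force: [0.8, 1.3, -5.6]
width: 14.9
gripper_force: 71.2
clock: 13.55
eef_pos: [549.4, 219.3, 214.6]
ee_rot: [-1.452, 1.469, -1.037]
wrist_force: [1.7, 1.0, -4.4]
width: 14.9
gripper_force: 71.4
clock: 14.05
eef_pos: [552.5, 220.9, 218.9]
ee_rot: [-1.427, 1.449, -1.054]
wrist_force: [0.1, 0.0, -3.9]
width: 14.8
gripper_force: 71.5
[552.5415621  220.944085   218.86198858] [ 0.66032014 -0.21916492 -1.1112829  -0.49952584 -0.63678889 -1.32887488] [[-0.015 -0.308  0.951]
 [-1.     0.005 -0.014]
 [-0.    -0.952 -0.308]]
```

View pics/pour.png

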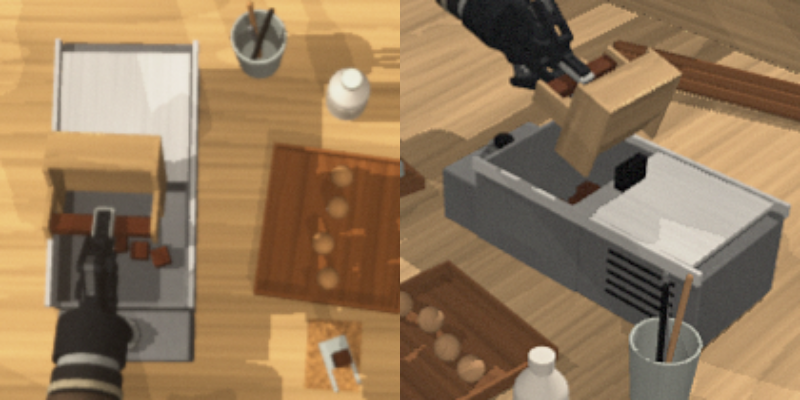

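The top crop shows at least three blocks on the tub floor, with the tote tilted 72° and its lip inside the mouth. I'll hold briefly, tilt back and check the tote is empty.

```bash
python3 -m jog '[[0,0,0,0.03,0,0,1],[0,0,0,0.04,0,0,1],[0,0,0,0,0,0,1],[0,-0.095,-0.031,-0.05,0,0,1],[0,-0.19,-0.062,-0.14,0,0,1]]'
python3 -m jog '[[0,-0.095,-0.031,-0.09,0,0,1],[0,-0.19,-0.062,-0.18,0,0,1],[0,-0.19,-0.062,-0.27,0,0,1],[0,-0.19,-0.062,-0.36,0,0,1],[0,-0.19,-0.062,-0.44,0,0,1]]'
python3 -m jog '[[0,0,0,-0.09,0,0,1],[0,0,0,-0.18,0,0,1],[0,0,0,-0.22,0,0,1],[0,0,0,-0.22,0,0,1]]'
python3 -c "
from h import *
s,p,r=st(); print(p,s['qpos'],r.as_matrix().round(3)); go([556,219,300],np.radians(0.9))"
```

```text
clock: 14.65
eef_pos: [553.9, 222.5, 246.6]
ee_rot: [-1.543, 1.56, -0.955]
wrist_force: [1.5, 1.3, -3.8]
width: 14.8
gripper_force: 71.4
clock: 15.15
eef_pos: [561.3, 223.1, 290.1]
ee_rot: [-1.96, 1.986, -0.451]
wrist_force: [1.4, 0.6, -4.5]
width: 14.8
gripper_force: 71.2
clock: 15.55
eef_pos: [563.8, 222.8, 285.8]
ee_rot: [-2.154, 2.185, -0.116]
wrist_force: [-0.1, 0.8, -4.1]
width: 14.5
gripper_force: 71.1
[563.80613154 222.84925031 285.80452316] [ 0.39604822  0.20858482  0.13208017  1.3998096  -0.04306391 -1.16258983] [[-0.014 -0.995  0.104]
 [-1.     0.014 -0.003]
 [ 0.002 -0.104 -0.995]]
shift [ 0.0199  0.0312 -0.0746] turn [-0.0661 -0.0022 -0.019 ] rows>= 0.7
```

```bash
python3 -m jog '[[0,0,-0.05,-0.066,0,-0.019,1],[0,0,-0.07,-0.066,0,-0.019,1],[0,0,-0.07,-0.066,0,-0.019,1]]'
python3 -m jog '[[0.15,0.02,0,0,0,0,1],[0.35,0.04,0,0,0,0,1],[0.55,0.07,0,0,0,0,1],[0.75,0.09,0,0,0,0,1],[0.95,0.12,0,0,0,0,1]]'
python3 -m jog '[[0.2,0.02,0,0,0,0,1],[0.4,0.05,0,0,0,0,1],[0.6,0.08,0,0,0,0,1],[0.8,0.1,0,0,0,0,1],[1,0.12,0,0,0,0,1]]'
python3 -m jog '[[0.2,0.02,0,0,0,0,1],[0.4,0.05,0,0,0,0,1],[0.6,0.08,0,0,0,0,1],[0.8,0.1,0,0,0,0,1],[0.85,0.11,0,0,0,0,1]]'
python3 -c "
from h import *
s,p,r=st(); print(p,s['qpos'],r.as_matrix().round(3)); go([485,-338,150],np.radians(3))
w,m=snap('wrist','w3.png');a,m=snap('top','t3.png')
cv2.imwrite('pics/c3.png',np.hstack([cv2.resize(w,(400,300)),cv2.resize(a[200:320,190:350],(400,300),interpolation=cv2.INTER_CUBIC)])[:,:,::-1])"
```

```text
clock: 15.85
eef_pos: [561.0, 223.4, 301.6]
ee_rot: [-2.237, 2.201, -0.01]
wrist_force: [-0.2, 0.6, -4.1]
width: 14.4
gripper_force: 71.2
clock: 16.35
eef_pos: [538.6, 31.5, 302.8]
ee_rot: [-2.239, 2.199, -0.013]
wrist_force: [0.9, -0.4, -2.8]
width: 14.9
gripper_force: 71.2
clock: 16.85
eef_pos: [518.0, -169.1, 303.5]
ee_rot: [-2.24, 2.201, -0.015]
wrist_force: [0.4, 0.1, -2.5]
width: 14.8
gripper_force: 71.2
clock: 17.35
eef_pos: [498.8, -341.5, 303.2]
ee_rot: [2.235, -2.204, 0.015]
wrist_force: [0.9, 0.6, -4.1]
width: 14.8
gripper_force: 71.1
[ 498.8417091  -341.5035373   303.21106311] [-0.59845049  0.28327687  0.27100611  1.54962149 -0.00406712 -2.18296516] [[ 0.014 -1.     0.005]
 [-1.    -0.014 -0.008]
 [ 0.008 -0.005 -1.   ]]
shift [-0.0249  0.0728  0.7655] turn [-0.003  -0.0054 -0.0246] rows>= 3.1
```

View pics/c3.png

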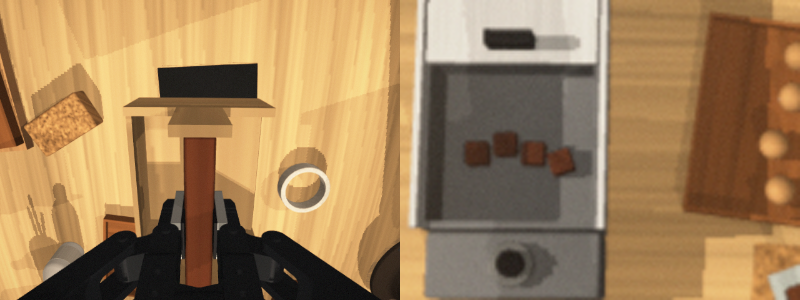

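All four blocks are in the tub at crop (477–560, 145–160), and the tote is empty. Now I'll set the tote on its mat.

```bash
python3 -m jog '[[-0.025,0.073,0.2,-0.003,-0.005,-0.025,1],[-0.025,0.073,0.4,-0.003,-0.005,-0.025,1],[-0.025,0.073,0.6,-0.003,-0.005,-0.025,1],[-0.025,0.073,0.75,-0.003,-0.005,-0.025,1],[-0.025,0.073,0.765,-0.003,-0.005,-0.025,1]]'
python3 -m jog '[[0,0,0.1,0,0,0,1],[0,0,0.2,0,0,0,1],[0,0,0.25,0,0,0,1],[0,0,0.275,0,0,0,1],[0,0,0.28,0,0,0,1]]'
python3 -m jog '[[0,0,0,0,0,0,1],[0,0,0,0,0,0,1]]'
```

```text
clock: 17.95
eef_pos: [483.2, -330.7, 145.8]
ee_rot: [-2.285, 2.156, 0.017]
wrist_force: [-1.2, 0.4, -3.9]
width: 14.6
gripper_force: 71.0
clock: 18.45
eef_pos: [485.1, -333.3, 94.0]
ee_rot: [-2.283, 2.156, 0.008]
wrist_force: [-0.3, -0.1, -2.5]
width: 14.4
gripper_force: 71.3
clock: 18.65
eef_pos: [485.2, -333.8, 94.2]
ee_rot: [-2.283, 2.157, 0.007]
wrist_force: [0.5, 0.2, -3.7]
width: 14.9
gripper_force: 71.3
```

```bash
python3 -m jog '[[0,0,0.01,0,0,0,1],[0,0,0.014,0,0,0,1],[0,0,0.014,0,0,0,1]]'; python3 -m jog '[[0,0,0,0,0,0,-1],[0,0,0,0,0,0,-1],[0,0,0,0,0,0,-1],[0,0,0,0,0,0,-1],[0,0,-0.1,0,0,0,-1]]'
python3 -m jog '[[0,0,-0.3,0,0,0,-1],[0,0,-0.6,0,0,0,-1],[0,0,-0.68,0,0,0,-1],[0,0,-0.68,0,0,0,-1]]'
python3 -c "
from h import *
s,p,r=st(); print(p,s['qpos'],r.as_matrix().round(3)); go([380,-46,250],np.radians(110))"
```

```text
clock: 18.95
eef_pos: [485.4, -333.9, 93.8]
ee_rot: [-2.282, 2.157, 0.004]
wrist_force: [-3.9, 4.7, 13.9]
width: 14.5
gripper_force: 73.7
clock: 19.45
eef_pos: [483.3, -332.7, 107.7]
ee_rot: [-2.283, 2.158, 0.018]
wrist_force: [-0.5, -0.1, 0.3]
width: 84.4
gripper_force: 0.0
clock: 19.85
eef_pos: [487.1, -335.5, 252.3]
ee_rot: [-2.282, 2.156, -0.005]
wrist_force: [0.6, -0.8, 1.0]
width: 85.3
gripper_force: 0.0
[ 487.05015047 -335.5417332   252.29313306] [-6.04114144e-01  2.51364343e-01  1.17580244e-01  1.43377553e+00
  1.83704071e-03 -2.23137718e+00] [[ 0.056 -0.998  0.004]
 [-0.998 -0.056 -0.   ]
 [ 0.001 -0.004 -1.   ]]
shift [-1.4756  0.4527  0.009 ] turn [-0.0022  0.0012  0.8137] rows>= 8.5
```

```bash
python3 -c "
from h import *
go([417,-47,250],np.radians(200.4))"
```

```text
shift [-1.4602  0.2683  0.0097] turn [-0.0023 -0.0007 -0.1907] rows>= 5.9
```

```bash
python3 -m jog '[[-0.73,0.134,0,0,0,0,-1],[-0.73,0.134,0,0,0,0,-1],[-0.73,0.134,0,0,0,0,-1],[-0.73,0.134,0,0,0,0,-1]]'
python3 -m jog '[[-0.73,0.134,0.01,-0.002,0,-0.19,-1],[-0.73,0.134,0.01,-0.002,0,-0.19,-1],[-0.73,0.134,0.01,-0.002,0,-0.19,-1],[-0.73,0.134,0.01,-0.002,0,-0.19,-1],[-0.73,0.134,0.01,-0.002,0,-0.19,-1]]'
python3 -c "
from h import *
s,p,r=st(); print(p,s['qpos'],r.as_matrix().round(3))
w,m=snap('wrist','w4.png');np.save('w4.npy',np.array([m[k] for k in ('world_to_cam','fx','fy','cx','cy','D')],dtype=object),allow_pickle=True)"
```

```text
clock: 20.25
eef_pos: [448.5, -185.9, 246.8]
ee_rot: [-2.287, 2.152, 0.013]
wrist_force: [-0.2, 0.1, 0.3]
width: 85.8
gripper_force: 0.0
clock: 20.75
eef_pos: [415.3, -45.1, 245.6]
ee_rot: [2.58, -1.79, -0.013]
wrist_force: [0.7, 0.2, 0.1]
width: 85.5
gripper_force: 0.0
[415.30796754 -45.14307404 245.56768889] [-0.11030824 -0.07049016 -0.25250931  1.39635978  0.00307536 -2.03865231] [[ 0.35  -0.937 -0.007]
 [-0.937 -0.35   0.004]
 [-0.006  0.005 -1.   ]]
```

View pics/w4.png

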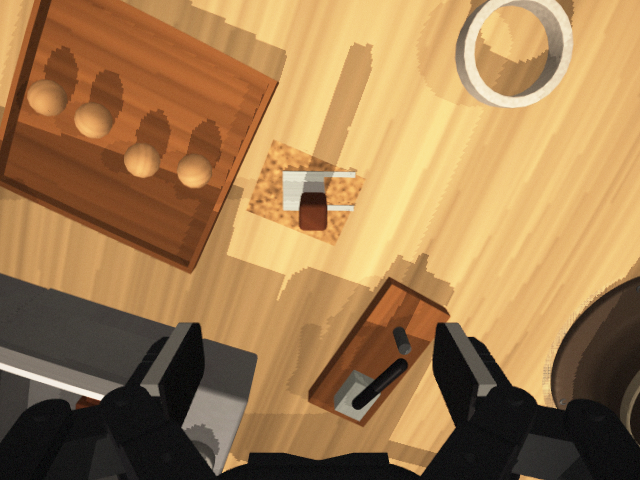

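The spoon stands on its pad, aligned with the image axes: base back edge at (283,191), tine tips at (355,191), handle top at about (313,217). Three of the tub's blocks are hidden, and the knobs are unmoved.

```bash
python3 - <<'E'
from h import *
m=camera_model('wrist')
a,b=plane(m,(283,190.5),4),plane(m,(355,191),3)
d=(b-a)[:2]; L=np.linalg.norm(d); print(a.round(1),b.round(1),L,np.degrees(np.arctan2(d[1],d[0])))
print('axis from back',a[:2]+28*d/L,'from tip',b[:2]-37*d/L)
print('handle top',plane(m,(313,217),92).round(1))
t1,t2=plane(m,(355,174.5),3),plane(m,(355,208),3);print('tine span',np.linalg.norm(t1-t2), np.degrees(np.arctan2(*(t1-t2)[[1,0]])))
g=a[:2]+28*d/L
go([*((g+b[:2]-37*d/L)/2),72],np.arctan2(d[1],d[0]))
E
```

```text
[446.2 -41.4   4. ] [384.5 -63.4   3. ] 65.43690161290485 -160.3581326533368
axis from back [419.79792536 -50.78045846] from tip [419.38644614 -50.92731851]
handle top [420.2 -50.8  92. ]
tine span 31.05628300111393 -68.05655289634431
shift [ 0.0353 -0.0152  0.8677] turn [0.0035 0.0039 0.0082] rows>= 3.5
```

```bash
python3 -m jog '[[0.035,-0.015,0.2,0.003,0.004,0.006,-1],[0.035,-0.015,0.45,0.003,0.004,0.006,-1],[0.035,-0.015,0.65,0.003,0.004,0.006,-1],[0.035,-0.015,0.8,0.003,0.004,0.006,-1],[0.035,-0.015,0.857,0.003,0.004,0.006,-1]]'
python3 -m jog '[[0,0,0,0,0,0,-1]]'
python3 -m jog '[[0,0,0,0,0,0,1],[0,0,0,0,0,0,1],[0,0,0,0,0,0,1],[0,0,0,0,0,0,1],[0,0,0,0,0,0,1]]' 60
python3 -m jog '[[0,0,0,0,0,0,1],[0,0,0,0,0,0,1]]'
python3 -c "
from h import *
s,p,r=st(); print(p,s['qpos'],r.as_matrix().round(3))"
```

```text
clock: 21.3
eef_pos: [417.4, -51.8, 71.2]
ee_rot: [2.565, -1.808, -0.008]
wrist_force: [-0.0, -0.5, 0.4]
width: 85.5
gripper_force: 0.0
clock: 21.4
eef_pos: [418.5, -51.5, 73.2]
ee_rot: [2.567, -1.808, -0.005]
wrist_force: [0.0, -0.1, 0.4]
width: 85.5
gripper_force: 0.0
clock: 21.9
eef_pos: [419.8, -50.6, 75.3]
ee_rot: [-2.57, 1.806, -0.001]
wrist_force: [-0.3, -0.1, 3.6]
width: 19.3
gripper_force: 61.0
clock: 22.1
eef_pos: [419.9, -50.6, 75.3]
ee_rot: [-2.57, 1.806, -0.001]
wrist_force: [0.6, -0.3, 6.4]
width: 19.0
gripper_force: 61.3
[419.85596856 -50.56293378  75.26348553] [-1.19809285e-01 -2.22465864e-03 -5.68551653e-01  1.00356724e+00
 -6.54028018e-05 -2.03636794e+00] [[ 0.339 -0.941  0.001]
 [-0.941 -0.339 -0.   ]
 [ 0.    -0.001 -1.   ]]
```

```bash
python3 -m jog '[[0,0,-0.2,0,0,0,1],[0,0,-0.4,0,0,0,1],[0,0,-0.55,0,0,0,1],[0,0,-0.55,0,0,0.09,1],[0,0,-0.55,0,0,0.18,1]]'
python3 -m jog '[[0,0,0,0,0,0.09,1],[0,0,0,0,0,0.18,1],[0,0,0,0,0,0.27,1],[0,0,0,0,0,0.36,1],[0,0,0,0,0,0.45,1]]'
python3 -m jog '[[0,0,0,0,0,0.09,1],[0,0,0,0,0,0.18,1],[0,0,0,0,0,0.27,1],[0,0,0,0,0,0.36,1],[0,0,0,0,0,0.45,1]]'
python3 -m jog '[[0,0,0,0,0,0.09,1],[0,0,0,0,0,0.18,1],[0,0,0,0,0,0.213,1],[0,0,0,0,0,0.213,1]]'
cat >> h.py <<'E'
TA=np.radians(83.6)
def knobs(n='top',f=None):
    im,m=snap(n,f)
    hsv=cv2.cvtColor(im[:,:,::-1].copy(),cv2.COLOR_BGR2HSV)
    # tray region mask
    tr=np.array([[501,62],[698,40],[678,-147],[480,-125]],float); c=tr.mean(0); tr=c+(tr-c)*0.93
    poly=proj(m,np.c_[tr,np.full(4,12.)]).astype(np.int32)
    reg=np.zeros(im.shape[:2],np.uint8); cv2.fillPoly(reg,[poly],1)
    mk=((hsv[...,2]>150)&(reg>0)).astype(np.uint8)
    mk=cv2.morphologyEx(mk,cv2.MORPH_OPEN,np.ones((3,3)))
    out=[]
    for c in cv2.findContours(mk,cv2.RETR_EXTERNAL,cv2.CHAIN_APPROX_NONE)[0]:
        if cv2.contourArea(c)<40: continue
        (u,v),r=cv2.minEnclosingCircle(c)
        out.append((plane(m,(u,v),18.7).round(1)[:2],round(u),round(v),round(r,1)))
    return out
E
python3 -c "
from h import *
for o in knobs(): print(o)
s,p,r=st(); print(p,s['qpos'],r.as_matrix().round(3)); d=np.array([np.cos(TA),np.sin(TA)]); go([*(np.array([521.5,-32])-52*d),140],TA)"
```

```text
clock: 22.6
eef_pos: [419.8, -50.6, 185.4]
ee_rot: [-2.284, 2.156, -0.001]
wrist_force: [-1.0, -0.8, -2.3]
width: 19.1
gripper_force: 60.3
clock: 23.1
eef_pos: [419.0, -50.4, 184.1]
ee_rot: [1.396, -2.813, -0.002]
wrist_force: [-0.7, -0.1, -1.9]
width: 19.2
gripper_force: 60.3
clock: 23.6
eef_pos: [419.0, -50.4, 184.1]
ee_rot: [0.336, -3.122, -0.001]
wrist_force: [0.8, 0.0, -1.1]
width: 19.2
gripper_force: 60.3
clock: 24.0
eef_pos: [419.0, -50.5, 184.1]
ee_rot: [-0.18, -3.135, -0.0]
wrist_force: [-0.6, 0.2, -0.6]
width: 19.0
gripper_force: 60.3
(array([524. , -26.8]), 340, 275, 4.7)
(array([567.1, -23.9]), 338, 258, 5.1)
(array([572.3, -72.1]), 358, 256, 11.4)
(array([603.9, -43.3]), 347, 243, 10.2)
(array([635.7, -81.4]), 362, 230, 5.6)
(array([ 601. , -112.5]), 374, 245, 27.7)
(array([656.1, -46.1]), 348, 222, 5.6)
[419.0614602  -50.47293698 184.16568838] [-1.19886404e-01 -5.84914892e-02 -3.75813994e-01  1.25488906e+00
  3.20323494e-05 -6.63560456e-03] [[-0.994  0.113 -0.001]
 [ 0.113  0.994  0.   ]
 [ 0.001  0.    -1.   ]]
shift [-0.4992 -0.1104  0.2201] turn [ 0.     -0.0009 -0.001 ] rows>= 2.2
```

```bash
python3 -m jog '[[-0.2,-0.04,0,0,0,0,1],[-0.4,-0.09,0,0,0,0,1],[-0.5,-0.11,0.1,0,0,0,1],[-0.5,-0.11,0.22,0,0,0,1],[-0.5,-0.11,0.22,0,0,0,1]]'
python3 -c "
from h import *
s,p,r=st(); print(p)
im,m=snap('wrist','w5.png')
g=cv2.GaussianBlur(im[...,0],(5,5),1)
c=cv2.HoughCircles(g,cv2.HOUGH_GRADIENT,1,40,param1=80,param2=18,minRadius=18,maxRadius=50)
if c is not None:
  for u,v,r_ in c[0]:
    P=plane(m,(u,v),18.7); e=np.linalg.norm(proj(m,P+[15,0,0])-proj(m,P)); print(u,v,r_,P.round(1),'expected r',e.round(1))"
```

```text
clock: 24.55
eef_pos: [514.4, -83.7, 136.8]
ee_rot: [-0.178, -3.129, -0.001]
wrist_force: [0.1, 0.2, -0.9]
width: 19.2
gripper_force: 60.2
[514.43651177 -83.67406313 136.84515578]
412.5 313.5 22.1 [569.9 -26.4  18.7] expected r 19.4
350.5 113.5 38.3 [438.  -56.1  18.7] expected r 26.7
400.5 247.5 22.7 [522.2 -32.1  18.7] expected r 21.9
354.5 42.5 33.8 [400.8 -50.4  18.7] expected r 28.9
318.5 428.5 38.4 [ 659.5 -100.    18.7] expected r 15.3
403.5 126.5 22.5 [448.5 -26.4  18.7] expected r 26.2
377.5 162.5 33.8 [467.5 -42.9  18.7] expected r 25.0
371.5 285.5 25.7 [546.2 -52.2  18.7] expected r 20.6
326.5 77.5 18.35 [417.1 -67.6  18.7] expected r 27.9
```

View pics/w5.png

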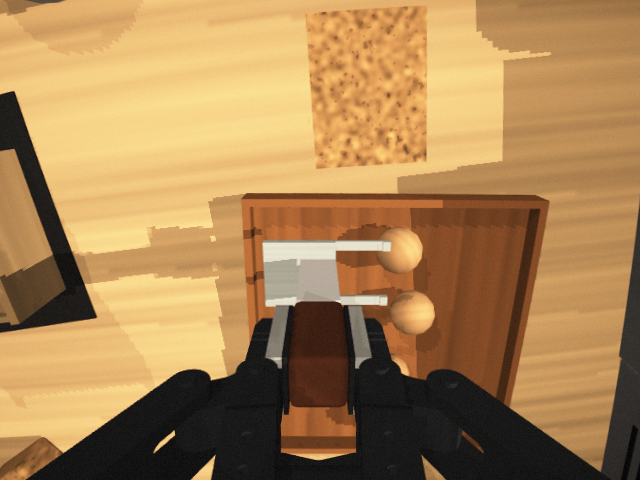

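The wrist view shows the held spoon with tine tips at (388,245) and (384,300). The nearest knob is at (400,248) and the next at (412,313). I'll check the spoon's pocket line against the knob.

```bash
python3 - <<'E'
from h import *
m=camera_model('wrist'); s,p,r=st(); z=p[2]-75.3
a,b=plane(m,(390,245.5),z+3),plane(m,(386,300.5),z+3); c,d=plane(m,(337,246),z+2),plane(m,(340,300),z+2)
tip=(a+b)/2; bk=(c+d)/2; print(p.round(1),a.round(1),b.round(1),np.linalg.norm(a-b).round(1),'tip',tip.round(1),'tine yaw',np.degrees(np.arctan2(*(a-c)[[1,0]])).round(1),np.degrees(np.arctan2(*(b-d)[[1,0]])).round(1))
k=np.array([522.0,-32.1]); D=np.array([np.cos(TA),np.sin(TA)]); N=np.array([-D[1],D[0]])
print('lateral knob-tip (tool x,+)',(k-tip[:2])@N,'forward tip to knob',(k-tip[:2])@D,'via TCP: lat',(k-p[:2])@N,'fwd',(k-p[:2])@D)
E
```

```text
[514.8 -83.7 138.8] [503.9 -45.3  66.5] [534.8 -49.2  66.5] 31.2 tip [519.4 -47.3  66.5] tine yaw 84.7 83.8
lateral knob-tip (tool x,+) -0.9395945985763093 forward tip to knob 15.367359552512537 via TCP: lat -1.38872951530534 fwd 52.05277936756348
```

```bash
python3 -m jog '[[-0.006,0,0.1,0,0,0,1],[-0.006,0,0.2,0,0,0,1],[-0.006,0,0.26,0,0,0,1],[-0.006,0,0.285,0,0,0,1],[-0.006,0,0.288,0,0,0,1]]'
python3 -m jog '[[0,0,0,0,0,0,1],[0,0,0,0,0,0,1]]'; python3 -c "
from h import *
s,p,r=st(); k=np.array([522.0,-32.1]); N=np.array([-np.sin(TA),np.cos(TA)]); D=np.array([np.cos(TA),np.sin(TA)]);print(p,(k-p[:2])@N,(k-p[:2])@D)"
```

```text
clock: 25.1
eef_pos: [517.2, -83.9, 83.3]
ee_rot: [-0.179, -3.136, -0.0]
wrist_force: [-0.5, 0.7, -1.2]
width: 19.4
gripper_force: 60.3
clock: 25.3
eef_pos: [517.9, -84.1, 83.9]
ee_rot: [0.18, 3.135, -0.0]
wrist_force: [-0.9, -1.1, -0.9]
width: 19.1
gripper_force: 60.3
[517.92438371 -84.07078806  83.94107954] 1.7429115313795762 52.1012065078654
```

```bash
python3 -m jog '[[0.01,0,0.014,0,0,0,1],[0.01,0,0.016,0,0,0,1],[0.01,0,0.016,0,0,0,1]]'; python3 -c "
from h import *
s,p,r=st(); k=np.array([522.0,-32.1]); N=np.array([-np.sin(TA),np.cos(TA)]); D=np.array([np.cos(TA),np.sin(TA)]);print(p,(k-p[:2])@N,(k-p[:2])@D,s['wrist_force'])
im,m=snap('wrist','w6.png')
cv2.imwrite('pics/w6c.png',cv2.resize(im[170:350,230:470,::-1],None,fx=2,fy=2))"
```

```text
clock: 25.6
eef_pos: [515.6, -83.9, 80.3]
ee_rot: [0.18, 3.136, -0.0]
wrist_force: [-0.3, -0.4, 2.0]
width: 19.3
gripper_force: 60.8
[515.63562626 -83.87328507  80.3146189 ] -0.5535976471802974 52.160059717060484 [-0.28858113 -0.42853828  1.99353459]
```

View pics/w6c.png

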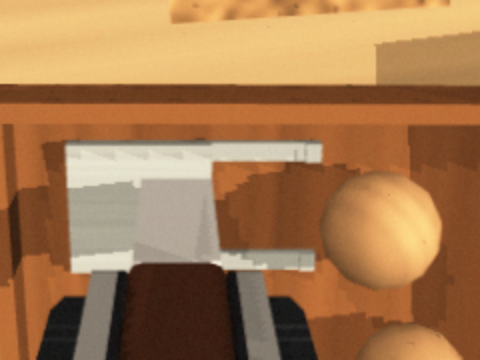

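Spoon flat on the tray floor, tine tips at (390,246) and (386,301), and the ball at (420,284), just ahead of and between the tines. I'll check the lateral offset.

```bash
python3 - <<'E'
from h import *
m=camera_model('wrist'); s,p,r=st(); z=5
a,b=plane(m,(390.5,246.3),z+3),plane(m,(386.5,300.5),z+3); tip=(a+b)/2
k=plane(m,(420.2,284.5),18.7)[:2]
D=np.array([np.cos(TA),np.sin(TA)]); N=np.array([-D[1],D[0]])
print(a,b,k,'lat',(k-tip[:2])@N,'fwd',(k-tip[:2])@D,'via TCP: lat',(k-p[:2])@N,'fwd',(k-p[:2])@D)
E
```

```text
[505.58400404 -45.37836129   8.        ] [536.15084413 -49.25589875   8.        ] [523.57744374 -33.25801062] lat -1.1259755657705812 fwd 14.273584830387128 via TCP: lat -2.262659141261201 fwd 51.20684745508681
```

```bash
python3 -m jog '[[-0.0065,0.03,0,0,0,0,1],[-0.0065,0.06,0,0,0,0,1],[-0.0065,0.09,0,0,0,0,1],[-0.0065,0.12,0,0,0,0,1],[-0.0065,0.132,0,0,0,0,1]]'
python3 -m jog '[[0,0,0,0,0,0,1],[0,0,-0.03,0,0,0,1],[0,0,-0.08,0,0,0,1],[0,0,-0.15,0,0,0,1],[0,0,-0.2,0,0,0,1]]'
cat >> h.py <<'E'
def held(f=None):
    s,p,r=st(); im,m=snap('wrist',f); M=r.as_matrix()
    c=p+M@np.array([0,25,75.3-9.7]); uv=proj(m,c)[0]; e=np.linalg.norm(proj(m,c+M@np.array([0,15,0]))[0]-uv)
    yy,xx=np.mgrid[:480,:640]; d=np.hypot(xx-uv[0],yy-uv[1])
    hsv=cv2.cvtColor(im,cv2.COLOR_RGB2HSV)
    print('pred uv',uv.round(0),'r',e.round(1),'mean RGB centre',im[d<e*.5].mean(0).round(0))
    return im,m,uv,e
E
python3 -c "
from h import *
print(st()[1]); im,m,uv,e=held('w7.png')"
```

```text
clock: 26.15
eef_pos: [520.4, -57.5, 80.3]
ee_rot: [0.179, 3.135, -0.002]
wrist_force: [-0.7, -3.6, 6.2]
width: 19.2
gripper_force: 61.2
clock: 26.65
eef_pos: [519.8, -57.4, 120.7]
ee_rot: [-0.18, -3.136, -0.001]
wrist_force: [0.3, 0.2, -1.9]
width: 19.1
gripper_force: 60.5
[519.77083892 -57.40811956 120.7415204 ]
pred uv [367. 278.] r 29.5 mean RGB centre [243. 194. 119.]
```

```bash
python3 -m jog '[[0,0,-0.05,0,0,0,1],[0,0,-0.14,0,0,0,1],[0,0,-0.26,0,0,0,1],[0,0,-0.38,0,0,0,1],[0,0,-0.45,0,0,0,1]]'
python3 -m jog '[[0,0.05,0,0,0,0,1],[0.01,0.13,0,0,0,0,1],[0.02,0.25,0,0,0,0,1],[0.03,0.4,0,0,0,0,1],[0.035,0.55,0,0,0,0,1]]'
python3 -m jog '[[0.01,0.16,0,0,0,0,1],[0.02,0.34,0,0,0,0,1],[0.03,0.52,0,0,0,0,1],[0.045,0.68,0,0,0,0,1],[0.05,0.77,0,0,0,0,1]]'
python3 -m jog '[[0,0.04,0,0,0,-0.04,1],[0,0.059,0,0,0,-0.11,1],[0,0.059,0,0,0,-0.19,1],[0,0.059,0,0,0,-0.28,1],[0,0.059,0,0,0,-0.37,1]]'
python3 -m jog '[[0,0,0,0,0,-0.09,1],[0,0,0,0,0,-0.18,1],[0,0,0,0,0,-0.27,1],[0,0,0,0,0,-0.36,1],[0,0,0,0,0,-0.45,1]]'
python3 -m jog '[[0,0,0,0,0,-0.09,1],[0,0,0,0,0,-0.17,1],[0,0,0,0,0,-0.22,1],[0,0,0,0,0,-0.25,1],[0,0,0,0,0,-0.25,1]]'
python3 -c "
from h import *
s,p,r=st();print(p,s['qpos'],r.as_matrix().round(3)); im,m,uv,e=held('w8.png'); go([533,219,200],np.pi)"
```

```text
clock: 27.2
eef_pos: [520.0, -57.7, 211.7]
ee_rot: [0.18, 3.135, 0.0]
wrist_force: [0.7, 0.7, -1.3]
width: 19.6
gripper_force: 60.4
clock: 27.7
eef_pos: [524.6, 53.8, 208.5]
ee_rot: [-0.181, -3.134, -0.0]
wrist_force: [0.5, 0.6, -1.7]
width: 19.4
gripper_force: 60.3
clock: 28.2
eef_pos: [532.1, 209.3, 208.3]
ee_rot: [-0.176, -3.134, 0.0]
wrist_force: [1.9, -0.9, -0.8]
width: 19.3
gripper_force: 60.3
clock: 28.7
eef_pos: [533.9, 218.3, 208.7]
ee_rot: [0.734, -3.052, 0.0]
wrist_force: [0.5, -0.3, -1.8]
width: 19.4
gripper_force: 60.3
clock: 29.2
eef_pos: [533.9, 218.1, 208.8]
ee_rot: [1.745, -2.61, -0.001]
wrist_force: [-0.8, 0.6, -0.6]
width: 19.2
gripper_force: 60.3
clock: 29.7
eef_pos: [534.0, 218.1, 208.9]
ee_rot: [2.215, -2.226, -0.001]
wrist_force: [-0.4, -0.7, -2.1]
width: 19.2
gripper_force: 60.3
[534.01055848 218.14170278 208.86988152] [ 3.87705535e-01  2.28136842e-01 -6.81168293e-03  1.33772623e+00
  2.17593864e-04 -1.17823294e+00] [[-0.005 -1.    -0.002]
 [-1.     0.005 -0.001]
 [ 0.001  0.002 -1.   ]]
pred uv [367. 277.] r 29.5 mean RGB centre [189. 131.  78.]
shift [-0.0043  0.0051  0.0449] turn [ 0.0011 -0.0003 -0.0038] rows>= 0.2
```

```bash
python3 -m jog '[[0,0,0.02,0.07,0,0,1],[0,0,0.05,0.16,0,0,1],[0,0,0.08,0.25,0,0,1],[0,0,0.09,0.34,0,0,1],[0,0,0.09,0.43,0,0,1]]'
python3 -m jog '[[0,0,0,0.09,0,0,1],[0,0,0,0.18,0,0,1],[0,0,0,0.24,0,0,1],[0,0,0,0.24,0,0,1],[0,0,0,0.24,0,0,1]]'
python3 -m jog '[[0,0,0,0,0,0,1],[0,0,0,0,0,0,1]]'
python3 -c "
from h import *
s,p,r=st();print(p,s['qpos'],r.as_matrix().round(3))
a,m=snap('top','t9.png');b,ms=snap('scene','s9.png');w,mw=snap('wrist','w9.png')
cv2.imwrite('pics/c9.png',np.hstack([cv2.resize(a[200:320,190:290],(330,396),interpolation=cv2.INTER_CUBIC),cv2.resize(w,(470,396))])[:,:,::-1])"
```

```text
clock: 30.25
eef_pos: [533.7, 217.9, 191.8]
ee_rot: [-1.822, 1.834, -0.648]
wrist_force: [0.2, 0.6, -2.0]
width: 18.8
gripper_force: 60.4
clock: 30.75
eef_pos: [533.7, 218.2, 190.7]
ee_rot: [-1.58, 1.587, -0.917]
wrist_force: [-0.3, -0.0, -0.2]
width: 19.4
gripper_force: 60.5
clock: 30.95
eef_pos: [535.9, 218.9, 193.9]
ee_rot: [-1.575, 1.585, -0.919]
wrist_force: [-0.1, 0.1, -1.2]
width: 19.2
gripper_force: 60.5
[535.87572859 218.91397591 193.91269266] [ 0.63968501 -0.27368322 -0.9947686  -0.10192867 -0.5488676  -1.21285872] [[-0.005 -0.495  0.869]
 [-1.     0.004 -0.004]
 [-0.002 -0.869 -0.495]]
```

View pics/c9.png

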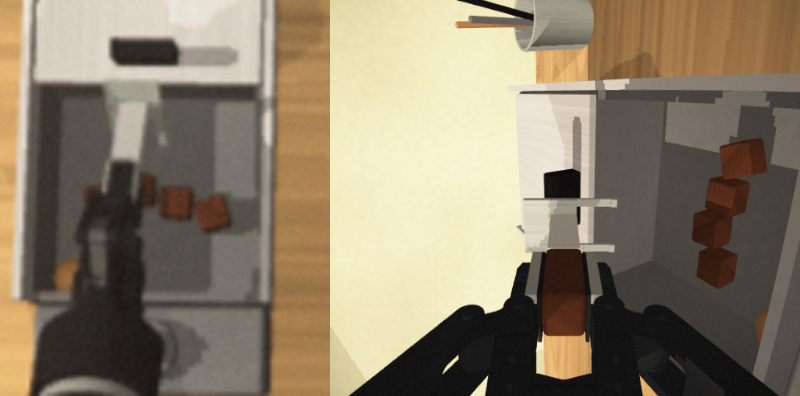

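The knob is in the tub (bottom left, crop (65,275)) with the four blocks. On to the next knob, at (569,-26).

```bash
python3 -m jog '[[0,-0.05,-0.03,-0.09,0,0,1],[0,-0.087,-0.05,-0.18,0,0,1],[0,-0.087,-0.05,-0.27,0,0,1],[0,-0.087,-0.05,-0.36,0,0,1],[0,-0.087,-0.05,-0.45,0,0,1]]'
python3 -m jog '[[0,0,0,-0.09,0,0,1],[0,0,0,-0.18,0,0,1],[0,0,0,-0.22,0,0,1],[0,0,0,-0.22,0,0.09,1],[0,0,0,-0.22,0,0.18,1]]'
python3 -m jog '[[0,0,0,0,0,0.09,1],[0,0,0,0,0,0.18,1],[0,0,0,0,0,0.27,1],[0,0,0,0,0,0.36,1],[0,0,0,0,0,0.45,1]]'
python3 -m jog '[[0,0,0,0,0,0.09,1],[0,0,0,0,0,0.18,1],[0,0,0,0,0,0.27,1],[0,0,0,0,0,0.36,1],[0,0,0,0,0,0.44,1]]'
python3 -m jog '[[-0.15,-0.73,0,0,0,0,1],[-0.15,-0.73,0,0,0,0,1],[-0.15,-0.73,0,0,0,0,1],[-0.15,-0.73,0,0,0,0,1]]'
cat >> h.py <<'E'
def near(k,f=None,hold=None):
    """refine knob centre k in the wrist picture"""
    im,m=snap('wrist',f); k=np.array([*k[:2],18.7]); uv=proj(m,k)[0]; e=np.linalg.norm(proj(m,k+[15,0,0])[0]-uv)
    g=cv2.GaussianBlur(im[...,0],(5,5),1); best=None
    c=cv2.HoughCircles(g,cv2.HOUGH_GRADIENT,1,15,param1=80,param2=10,minRadius=int(e*.85),maxRadius=int(e*1.2)+1)
    for u,v,rr in (c[0] if c is not None else []):
        if np.hypot(u-uv[0],v-uv[1])<1.6*e and (best is None or im[int(v),int(u),0]>0 and np.hypot(u-uv[0],v-uv[1])<best[0]): best=(np.hypot(u-uv[0],v-uv[1]),u,v,rr)
    print('pred',uv.round(0),e.round(1),'found',best)
    if best is None: return None
    return plane(m,best[1:3],18.7)[:2]
def pre(k,back=52):
    s,p,r=st(); M=r.as_matrix(); D=M[:2,1]/np.linalg.norm(M[:2,1]); N=M[:2,0]/np.linalg.norm(M[:2,0])
    print('TCP',p.round(1),'knob',np.round(k,1),'lat',((k-p[:2])@N).round(1),'fwd',((k-p[:2])@D).round(1),'yaw',np.degrees(np.arctan2(D[1],D[0])).round(1))
E
python3 -c "
from h import *
s,p,r=st();print(p,s['qpos'],r.as_matrix().round(3)); go([563.2,-77.7,139],TA)"
```

```text
clock: 31.6
eef_pos: [534.7, 218.4, 214.4]
ee_rot: [-2.015, 2.026, -0.374]
wrist_force: [0.6, 1.0, -1.2]
width: 19.4
gripper_force: 60.3
clock: 32.1
eef_pos: [535.9, 218.3, 211.2]
ee_rot: [-1.849, 2.476, 0.034]
wrist_force: [-0.9, -0.4, -0.6]
width: 19.7
gripper_force: 60.3
clock: 32.6
eef_pos: [535.0, 218.2, 212.1]
ee_rot: [-0.88, 2.971, 0.058]
wrist_force: [0.2, -0.6, -1.0]
width: 19.5
gripper_force: 60.4
clock: 33.1
eef_pos: [535.0, 218.2, 212.1]
ee_rot: [0.178, 3.108, 0.077]
wrist_force: [0.1, 0.5, -1.5]
width: 19.5
gripper_force: 60.4
clock: 33.5
eef_pos: [549.2, 64.8, 205.1]
ee_rot: [0.18, 3.108, 0.074]
wrist_force: [0.3, 1.2, -1.0]
width: 19.3
gripper_force: 60.5
[549.21426432  64.81781158 205.0863447 ] [ 0.09615734  0.15460876 -0.10594316  1.27620038  0.04264853  0.21229121] [[-0.993  0.114  0.03 ]
 [ 0.116  0.992  0.046]
 [-0.024  0.049 -0.999]]
shift [-0.1439 -0.7152  0.2995] turn [ 0.0311  0.0155 -0.0024] rows>= 3.2
```

```bash
python3 -m jog '[[-0.144,-0.715,0,0.031,0.0155,-0.002,1],[-0.144,-0.715,0,0.031,0.0155,-0.002,1],[-0.144,-0.715,0.05,0.031,0.0155,-0.002,1],[-0.144,-0.715,0.3,0.031,0.0155,-0.002,1],[-0.144,-0.715,0.3,0.031,0.0155,-0.002,1]]'
python3 -m jog '[[0,0,0,0,0,0,1],[0,0,0,0,0,0,1],[0,0,0,0,0,0,1]]'
python3 -c "
from h import *
s,p,r=st();print(r.as_matrix().round(3))
for k in [(569,-26),(615,-43.5),(655.4,-49)]:
  q=near(k,'w10.png')
  if q is not None: pre(q)"
```

```text
clock: 34.0
eef_pos: [559.7, -72.9, 132.3]
ee_rot: [-0.169, -3.126, -0.005]
wrist_force: [-1.5, 0.9, -3.4]
width: 19.2
gripper_force: 60.4
clock: 34.3
eef_pos: [565.1, -71.5, 141.3]
ee_rot: [0.163, 3.133, 0.003]
wrist_force: [0.3, -0.8, -1.1]
width: 19.0
gripper_force: 60.4
[[-0.995  0.104  0.004]
 [ 0.104  0.995  0.002]
 [-0.004  0.002 -1.   ]]
pred [389. 239.] 21.8 found (np.float64(1.0065377081559046), np.float32(388.5), np.float32(238.5), np.float32(23.0))
TCP [564.9 -71.6 141. ] knob [568.5 -26.5] lat 1.1 fwd 45.2 yaw 84.0
pred [367. 306.] 19.3 found (np.float64(1.648311429417929), np.float32(365.5), np.float32(307.5), np.float32(20.0))
TCP [564.6 -71.7 140.6] knob [615.8 -44.4] lat -48.0 fwd 32.5 yaw 84.0
pred [363. 358.] 17.4 found (np.float64(27.0753634935626), np.float32(383.5), np.float32(375.5), np.float32(17.7))
TCP [564.3 -71.7 140.2] knob [672. -35.] lat -103.3 fwd 47.7 yaw 84.0
```

```bash
python3 -m jog '[[0.003,-0.035,0,0,0,0,1],[0.003,-0.035,0.1,0,0,0,1],[0.003,-0.035,0.2,0,0,0,1],[0.003,-0.035,0.26,0,0,0,1],[0.003,-0.035,0.26,0,0,0,1]]'
python3 -m jog '[[0,0,0,0,0,0,1],[0,0,0,0,0,0,1],[0,0,0,0,0,0,1]]'
python3 -c "
from h import *
s,p,r=st();print(r.as_matrix().round(3))
pre(near((568.5,-26.5)))"
```

```text
clock: 34.95
eef_pos: [560.8, -79.1, 84.9]
ee_rot: [-0.165, -3.134, -0.004]
wrist_force: [0.4, 0.3, -1.1]
width: 19.2
gripper_force: 60.6
clock: 35.25
eef_pos: [562.7, -79.1, 87.6]
ee_rot: [0.165, 3.136, 0.003]
wrist_force: [-0.2, -0.4, -1.6]
width: 19.6
gripper_force: 60.6
[[-0.994  0.105  0.001]
 [ 0.105  0.994  0.002]
 [-0.001  0.002 -1.   ]]
pred [420. 275.] 25.9 found (np.float64(2.703812363253978), np.float32(422.5), np.float32(273.5), np.float32(28.0))
TCP [562.6 -79.1  87.5] knob [567.8 -25.3] lat 0.5 fwd 54.0 yaw 84.0
```

```bash
python3 -m jog '[[0.006,0,0.025,0,0,0,1],[0.006,0,0.034,0,0,0,1],[0.006,0,0.034,0,0,0,1],[0.006,0,0.034,0,0,0,1]]'
python3 -m jog '[[0,0.03,0,0,0,0,1],[0,0.06,0,0,0,0,1],[0,0.09,0,0,0,0,1],[0,0.12,0,0,0,0,1],[0,0.145,0,0,0,0,1]]'
python3 -c "
from h import *
pre((568,-25.8))"
python3 -m jog '[[0,0,0,0,0,0,1],[0,0,-0.03,0,0,0,1],[0,0,-0.08,0,0,0,1],[0,0,-0.15,0,0,0,1],[0,0,-0.2,0,0,0,1]]'
python3 -c "
from h import *
im,m,uv,e=held('w11.png')"
```

```text
clock: 35.7
eef_pos: [560.9, -78.9, 80.3]
ee_rot: [0.165, 3.137, 0.003]
wrist_force: [-2.0, -0.3, 4.7]
width: 19.0
gripper_force: 61.1
clock: 36.2
eef_pos: [564.5, -49.8, 80.3]
ee_rot: [0.165, 3.136, 0.002]
wrist_force: [0.6, -3.0, 5.7]
width: 19.0
gripper_force: 61.4
TCP [564.5 -49.8  80.3] knob [568.  -25.8] lat -1.0 fwd 24.2 yaw 84.0
clock: 36.7
eef_pos: [564.3, -50.0, 121.4]
ee_rot: [0.165, 3.137, 0.004]
wrist_force: [0.5, -0.5, -1.6]
width: 19.3
gripper_force: 60.7
pred uv [367. 278.] r 29.5 mean RGB centre [250. 212. 134.]
```

```bash
python3 -m jog '[[0,0,-0.05,0,0,0,1],[0,0,-0.14,0,0,0,1],[0,0,-0.26,0,0,0,1],[0,0,-0.38,0,0,0,1],[0,0,-0.45,0,0,0,1]]'
python3 -m jog '[[0.01,0.05,0,0,0,0,1],[0.03,0.13,0,0,0,0,1],[0.06,0.25,0,0,0,0,1],[0.09,0.4,0,0,0,0,1],[0.12,0.55,0,0,0,0,1]]'
python3 -m jog '[[0.03,0.16,0,0,0,0,1],[0.07,0.34,0,0,0,0,1],[0.11,0.52,0,0,0,0,1],[0.14,0.65,0,0,0,0,1],[0.15,0.72,0,0,0,0,1]]'
python3 -m jog '[[0.02,0.03,0,0,0,-0.04,1],[0.025,0.05,0,0,0,-0.11,1],[0.025,0.05,0,0,0,-0.19,1],[0.025,0.05,0,0,0,-0.28,1],[0.025,0.05,0,0,0,-0.37,1]]'
python3 -m jog '[[0,0,0,0,0,-0.09,1],[0,0,0,0,0,-0.18,1],[0,0,0,0,0,-0.27,1],[0,0,0,0,0,-0.36,1],[0,0,0,0,0,-0.45,1]]'
python3 -m jog '[[0,0,0,0,0,-0.09,1],[0,0,0,0,0,-0.17,1],[0,0,0,0,0,-0.22,1],[0,0,0,0,0,-0.245,1],[0,0,0,0,0,-0.245,1]]'
python3 -c "
from h import *
s,p,r=st();print(p,s['qpos'],r.as_matrix().round(3)); im,m,uv,e=held('w12.png'); go([533,219,200],np.pi)"
```

```text
clock: 37.25
eef_pos: [564.4, -50.4, 212.2]
ee_rot: [0.166, 3.135, 0.003]
wrist_force: [0.4, 1.0, -0.7]
width: 19.5
gripper_force: 60.7
clock: 37.75
eef_pos: [550.3, 63.6, 208.6]
ee_rot: [-0.165, -3.134, -0.004]
wrist_force: [-0.1, -0.6, -1.3]
width: 19.8
gripper_force: 60.5
clock: 38.25
eef_pos: [535.2, 210.8, 208.9]
ee_rot: [-0.16, -3.135, -0.003]
wrist_force: [0.5, 0.3, -1.1]
width: 19.6
gripper_force: 60.5
clock: 38.75
eef_pos: [532.3, 218.5, 209.4]
ee_rot: [0.749, -3.049, -0.003]
wrist_force: [1.1, -0.3, -2.3]
width: 19.1
gripper_force: 60.5
clock: 39.25
eef_pos: [532.4, 218.3, 209.4]
ee_rot: [1.758, -2.603, -0.003]
wrist_force: [0.2, -0.2, -1.4]
width: 19.2
gripper_force: 60.5
clock: 39.75
eef_pos: [532.4, 218.3, 209.5]
ee_rot: [2.218, -2.225, -0.004]
wrist_force: [0.8, 0.5, -2.2]
width: 19.4
gripper_force: 60.5
[532.44487042 218.32794313 209.48546333] [ 0.38817256  0.22480761 -0.00966322  1.33742426  0.00200997 -1.17931297] [[-0.003 -1.    -0.002]
 [-1.     0.003  0.001]
 [-0.001  0.002 -1.   ]]
pred uv [367. 277.] r 29.5 mean RGB centre [210. 148.  88.]
shift [-0.0032 -0.0022  0.0483] turn [ 0.0009  0.001  -0.0027] rows>= 0.2
```

Still held. Dump, return, and go to the third knob at (615.5,-44); its pre-scoop TCP is about (609.7,-95.7).

```bash
python3 -m jog '[[0,0,0.02,0.07,0,0,1],[0,0,0.05,0.16,0,0,1],[0,0,0.08,0.25,0,0,1],[0,0,0.09,0.34,0,0,1],[0,0,0.09,0.43,0,0,1]]'
python3 -m jog '[[0,0,0,0.09,0,0,1],[0,0,0,0.18,0,0,1],[0,0,0,0.24,0,0,1],[0,0,0,0.24,0,0,1],[0,0,0,0.24,0,0,1]]'
python3 -m jog '[[0,0,0,0,0,0,1],[0,0,0,0,0,0,1]]'
python3 -c "
from h import *
held('w13.png'); snap('top','t13.png')"
python3 -m jog '[[0,-0.05,-0.03,-0.09,0,0,1],[0,-0.087,-0.05,-0.18,0,0,1],[0,-0.087,-0.05,-0.27,0,0,1],[0,-0.087,-0.05,-0.36,0,0,1],[0,-0.087,-0.05,-0.45,0,0,1]]'
python3 -m jog '[[0,0,0,-0.09,0,0,1],[0,0,0,-0.18,0,0,1],[0,0,0,-0.22,0,0,1],[0,0,0,-0.22,0,0,1],[0,0,0,-0.22,0,0,1]]'
python3 -m jog '[[0,0,0,0,0,0.09,1],[0,0,0,0,0,0.18,1],[0,0,0,0,0,0.27,1],[0,0,0,0,0,0.36,1],[0,0,0,0,0,0.45,1]]'
python3 -m jog '[[0,0,0,0,0,0.09,1],[0,0,0,0,0,0.18,1],[0,0,0,0,0,0.27,1],[0,0,0,0,0,0.36,1],[0,0,0,0,0,0.45,1]]'
python3 -c "
from h import *
s,p,r=st();print(p,s['qpos'],r.as_matrix().round(3)); go([609.7,-95.7,141],TA)"
```

```text
clock: 40.3
eef_pos: [532.3, 218.1, 192.5]
ee_rot: [-1.822, 1.833, -0.645]
wrist_force: [1.0, -0.4, -2.2]
width: 19.4
gripper_force: 60.6
clock: 40.8
eef_pos: [532.4, 218.5, 191.4]
ee_rot: [-1.58, 1.586, -0.915]
wrist_force: [0.0, 0.6, -0.6]
width: 19.2
gripper_force: 60.6
clock: 41.0
eef_pos: [534.5, 219.1, 194.6]
ee_rot: [-1.574, 1.584, -0.917]
wrist_force: [0.8, 0.2, -1.7]
width: 19.0
gripper_force: 60.6
pred uv [368. 277.] r 29.6 mean RGB centre [107.  99.  92.]
clock: 41.6
eef_pos: [533.5, 218.6, 215.4]
ee_rot: [-2.015, 2.025, -0.371]
wrist_force: [1.3, 0.1, -1.2]
width: 19.4
gripper_force: 60.5
clock: 42.1
eef_pos: [533.8, 218.4, 212.1]
ee_rot: [-2.203, 2.212, -0.026]
wrist_force: [-0.9, -0.4, -1.6]
width: 19.2
gripper_force: 60.5
clock: 42.6
eef_pos: [532.2, 218.5, 213.4]
ee_rot: [-1.292, 2.835, -0.014]
wrist_force: [-0.1, 0.8, -0.8]
width: 19.3
gripper_force: 60.5
clock: 43.1
eef_pos: [532.2, 218.5, 213.4]
ee_rot: [-0.231, 3.106, 0.001]
wrist_force: [-0.0, 0.8, -0.5]
width: 19.2
gripper_force: 60.5
[532.1513075  218.53771726 213.41863601] [ 0.39345323  0.20198767 -0.02983069  1.31279173 -0.0078728   0.2447255 ] [[-0.989 -0.148  0.027]
 [-0.148  0.989  0.003]
 [-0.027 -0.001 -1.   ]]
shift [-0.1408 -1.6108  0.3682] turn [0.0014 0.0174 0.1657] rows>= 6.6
```

```bash
python3 -m jog '[[-0.07,-0.8,0,0,0,0,1],[-0.07,-0.8,0,0,0,0,1],[-0.07,-0.8,0,0,0,0,1],[-0.07,-0.8,0,0,0,0,1]]'
python3 -m jog '[[-0.07,-0.81,0,0.001,0.017,0.166,1],[-0.07,-0.81,0,0.001,0.017,0.166,1],[-0.07,-0.81,0.1,0.001,0.017,0.166,1],[-0.07,-0.81,0.35,0.001,0.017,0.166,1],[-0.07,-0.81,0.35,0.001,0.017,0.166,1]]'
python3 -m jog '[[0,0,0,0,0,0,1],[0,0,0,0,0,0,1],[0,0,0,0,0,0,1]]'
python3 -c "
from h import *
s,p,r=st();print(r.as_matrix().round(3))
for k in [(615.5,-44),(655.4,-49)]:
  q=near(k,'w14.png')
  if q is not None: pre(q)"
```

```text
clock: 43.5
eef_pos: [571.3, 58.7, 214.0]
ee_rot: [-0.233, 3.105, -0.003]
wrist_force: [-0.0, 0.7, -1.1]
width: 19.2
gripper_force: 60.6
clock: 44.0
eef_pos: [609.0, -96.4, 138.9]
ee_rot: [-0.171, -3.129, -0.0]
wrist_force: [-1.1, -0.2, -1.9]
width: 19.2
gripper_force: 60.5
clock: 44.3
eef_pos: [612.6, -94.1, 146.5]
ee_rot: [0.165, 3.135, -0.001]
wrist_force: [0.7, 0.7, -1.6]
width: 19.1
gripper_force: 60.5
[[-0.994  0.105  0.002]
 [ 0.105  0.994 -0.001]
 [-0.002 -0.    -1.   ]]
pred [395. 235.] 21.5 found (np.float64(0.9590673455378399), np.float32(394.5), np.float32(234.5), np.float32(21.0))
TCP [612.6 -94.3 146.2] knob [615.3 -44.6] lat 2.6 fwd 49.7 yaw 84.0
pred [391. 291.] 19.5 found (np.float64(3.4435418816229397), np.float32(390.5), np.float32(294.5), np.float32(20.1))
TCP [612.6 -94.4 145.9] knob [658.  -49.4] lat -40.4 fwd 49.6 yaw 84.0
```

```bash
python3 -m jog '[[0.012,-0.012,0,0,0,0,1],[0.012,-0.012,0.1,0,0,0,1],[0.012,-0.012,0.2,0,0,0,1],[0.012,-0.012,0.28,0,0,0,1],[0.012,-0.012,0.28,0,0,0,1]]'
python3 -m jog '[[0,0,0,0,0,0,1],[0,0,0,0,0,0,1],[0,0,0,0,0,0,1]]'
python3 -c "
from h import *
pre(near((615.3,-44.4)))"
```

```text
clock: 44.9
eef_pos: [607.3, -97.1, 85.7]
ee_rot: [-0.167, -3.131, -0.0]
wrist_force: [-0.4, 0.9, -1.2]
width: 19.2
gripper_force: 60.5
clock: 45.2
eef_pos: [609.6, -97.6, 89.0]
ee_rot: [-0.168, -3.137, 0.001]
wrist_force: [0.5, -0.1, -1.3]
width: 19.2
gripper_force: 60.5
pred [421. 274.] 25.8 found (np.float64(1.8937945094720483), np.float32(420.5), np.float32(275.5), np.float32(28.0))
TCP [609.5 -97.6  88.9] knob [616.3 -44.7] lat -1.1 fwd 53.3 yaw 83.9
```

```bash
python3 -m jog '[[0,0,0.025,0,0,0,1],[0,0,0.04,0,0,0,1],[0,0,0.041,0,0,0,1],[0,0,0.041,0,0,0,1]]'
python3 -m jog '[[0,0.03,0,0,0,0,1],[0,0.06,0,0,0,0,1],[0,0.09,0,0,0,0,1],[0,0.12,0,0,0,0,1],[0,0.141,0,0,0,0,1]]'
python3 -c "
from h import *
pre((615.8,-44.6))"
python3 -m jog '[[0,0,0,0,0,0,1],[0,0,-0.03,0,0,0,1],[0,0,-0.08,0,0,0,1],[0,0,-0.15,0,0,0,1],[0,0,-0.2,0,0,0,1]]'
python3 -c "
from h import *
im,m,uv,e=held('w15.png'); near((657,-49)); go([533,219,209],TA)"
```

```text
clock: 45.65
eef_pos: [609.2, -97.6, 80.3]
ee_rot: [-0.168, -3.136, 0.001]
wrist_force: [-0.8, -0.7, 5.6]
width: 19.6
gripper_force: 61.5
clock: 46.15
eef_pos: [612.6, -69.9, 80.4]
ee_rot: [-0.168, -3.137, 0.003]
wrist_force: [-0.2, -3.6, 5.1]
width: 19.0
gripper_force: 61.4
TCP [612.6 -69.9  80.4] knob [615.8 -44.6] lat -0.5 fwd 25.5 yaw 83.9
clock: 46.65
eef_pos: [612.3, -69.4, 121.2]
ee_rot: [-0.168, -3.136, 0.0]
wrist_force: [0.4, -0.8, -0.5]
width: 19.2
gripper_force: 60.6
pred uv [367. 278.] r 29.5 mean RGB centre [248. 208. 130.]
pred [358. 313.] 20.6 found (np.float64(25.349246687938365), np.float32(366.5), np.float32(336.5), np.float32(18.5))
shift [ 0.552   1.3915 -0.4361] turn [-0.0002  0.0009  0.0031] rows>= 6.2
```

```bash
python3 -m jog '[[0,0,-0.05,0,0,0,1],[0,0,-0.14,0,0,0,1],[0,0,-0.26,0,0,0,1],[0,0,-0.38,0,0,0,1],[0,0,-0.45,0,0,0,1]]'
python3 -m jog '[[0.02,0.05,0,0,0,0,1],[0.05,0.13,0,0,0,0,1],[0.1,0.25,0,0,0,0,1],[0.16,0.4,0,0,0,0,1],[0.22,0.55,0,0,0,0,1]]'
python3 -m jog '[[0.06,0.16,0,0,0,0,1],[0.12,0.32,0,0,0,0,1],[0.19,0.48,0,0,0,0,1],[0.25,0.63,0,0,0,0,1],[0.29,0.74,0,0,0,0,1]]'
python3 -m jog '[[0.03,0.07,0,0,0,-0.04,1],[0.04,0.1,0,0,0,-0.11,1],[0.04,0.1,0,0,0,-0.19,1],[0.04,0.1,0,0,0,-0.28,1],[0.04,0.1,0,0,0,-0.37,1]]'
python3 -m jog '[[0,0,0,0,0,-0.09,1],[0,0,0,0,0,-0.18,1],[0,0,0,0,0,-0.27,1],[0,0,0,0,0,-0.36,1],[0,0,0,0,0,-0.45,1]]'
python3 -m jog '[[0,0,0,0,0,-0.09,1],[0,0,0,0,0,-0.17,1],[0,0,0,0,0,-0.22,1],[0,0,0,0,0,-0.248,1],[0,0,0,0,0,-0.248,1]]'
python3 -c "
from h import *
s,p,r=st();print(p,s['qpos'],r.as_matrix().round(3)); im,m,uv,e=held('w16.png'); go([533,219,200],np.pi)"
```

```text
clock: 47.25
eef_pos: [612.5, -69.5, 211.8]
ee_rot: [-0.168, -3.137, 0.0]
wrist_force: [0.5, 0.0, -2.0]
width: 19.5
gripper_force: 60.5
clock: 47.75
eef_pos: [578.5, 46.7, 207.9]
ee_rot: [-0.167, -3.132, 0.0]
wrist_force: [0.2, -0.3, -1.8]
width: 19.1
gripper_force: 60.5
clock: 48.25
eef_pos: [535.9, 200.7, 208.1]
ee_rot: [-0.164, -3.132, 0.001]
wrist_force: [-0.5, 0.3, -0.8]
width: 19.5
gripper_force: 60.6
clock: 48.75
eef_pos: [530.7, 219.7, 208.0]
ee_rot: [0.748, -3.046, -0.001]
wrist_force: [-0.1, 0.2, -1.3]
width: 19.5
gripper_force: 60.6
clock: 49.25
eef_pos: [530.8, 219.6, 208.0]
ee_rot: [1.756, -2.6, -0.003]
wrist_force: [-0.3, 0.6, -1.5]
width: 19.4
gripper_force: 60.6
clock: 49.75
eef_pos: [530.9, 219.4, 208.2]
ee_rot: [2.22, -2.218, -0.004]
wrist_force: [0.1, 0.5, -1.3]
width: 19.4
gripper_force: 60.5
[530.93527158 219.43639186 208.21789879] [ 3.91412173e-01  2.26013195e-01 -1.09241651e-02  1.33856108e+00
  1.05599080e-03 -1.18042802e+00] [[ 0.001 -1.    -0.005]
 [-1.    -0.001 -0.001]
 [ 0.001  0.005 -1.   ]]
pred uv [367. 277.] r 29.5 mean RGB centre [202. 142.  84.]
shift [ 0.0017 -0.0094  0.042 ] turn [ 0.0028 -0.0005 -0.0001] rows>= 0.2
```

```bash
python3 -m jog '[[0,0,0.02,0.07,0,0,1],[0,0,0.05,0.16,0,0,1],[0,0,0.08,0.25,0,0,1],[0,0,0.09,0.34,0,0,1],[0,0,0.09,0.43,0,0,1]]'
python3 -m jog '[[0,0,0,0.09,0,0,1],[0,0,0,0.18,0,0,1],[0,0,0,0.24,0,0,1],[0,0,0,0.24,0,0,1],[0,0,0,0.24,0,0,1]]'
python3 -m jog '[[0,0,0,0,0,0,1],[0,0,0,0,0,0,1]]'
python3 -c "
from h import *
held('w17.png'); snap('top','t17.png')"
python3 -m jog '[[0,-0.05,-0.03,-0.09,0,0,1],[0,-0.087,-0.05,-0.18,0,0,1],[0,-0.087,-0.05,-0.27,0,0,1],[0,-0.087,-0.05,-0.36,0,0,1],[0,-0.087,-0.05,-0.45,0,0,1]]'
python3 -m jog '[[0,0,0,-0.09,0,0,1],[0,0,0,-0.18,0,0,1],[0,0,0,-0.22,0,0,1],[0,0,0,-0.22,0,0,1],[0,0,0,-0.22,0,0,1]]'
python3 -m jog '[[0,0,0,0,0,0.09,1],[0,0,0,0,0,0.18,1],[0,0,0,0,0,0.27,1],[0,0,0,0,0,0.36,1],[0,0,0,0,0,0.45,1]]'
python3 -m jog '[[0,0,0,0,0,0.09,1],[0,0,0,0,0,0.18,1],[0,0,0,0,0,0.27,1],[0,0,0,0,0,0.36,1],[0,0,0,0,0,0.45,1]]'
python3 -m jog '[[-0.15,-0.8,0,0,0,0,1],[-0.15,-0.8,0,0,0,0,1],[-0.15,-0.8,0,0,0,0,1],[-0.15,-0.8,0,0,0,0,1]]'
python3 -c "
from h import *
s,p,r=st();print(p,s['qpos'],r.as_matrix().round(3)); go([651.5,-101,143],TA)"
```

```text
clock: 50.3
eef_pos: [531.2, 218.8, 191.3]
ee_rot: [-1.828, 1.83, -0.644]
wrist_force: [0.6, 0.4, -1.9]
width: 19.1
gripper_force: 60.6
clock: 50.8
eef_pos: [531.5, 218.9, 190.3]
ee_rot: [-1.585, 1.583, -0.914]
wrist_force: [0.8, -0.1, -0.0]
width: 19.3
gripper_force: 60.7
clock: 51.0
eef_pos: [533.9, 219.5, 193.8]
ee_rot: [-1.579, 1.582, -0.916]
wrist_force: [-0.3, 0.3, 0.1]
width: 18.9
gripper_force: 60.7
pred uv [368. 277.] r 29.6 mean RGB centre [101.  94.  86.]
clock: 51.6
eef_pos: [533.0, 218.9, 214.6]
ee_rot: [-2.02, 2.023, -0.371]
wrist_force: [0.9, 1.3, -2.5]
width: 19.5
gripper_force: 60.5
clock: 52.1
eef_pos: [533.3, 218.6, 211.4]
ee_rot: [-2.209, 2.211, -0.026]
wrist_force: [-0.6, -0.1, -0.7]
width: 19.8
gripper_force: 60.5
clock: 52.6
eef_pos: [531.6, 218.8, 212.7]
ee_rot: [-1.298, 2.836, -0.016]
wrist_force: [0.7, -0.2, -2.1]
width: 19.3
gripper_force: 60.6
clock: 53.1
eef_pos: [531.6, 218.8, 212.7]
ee_rot: [-0.236, 3.108, -0.002]
wrist_force: [0.0, -0.2, -1.8]
width: 19.2
gripper_force: 60.6
clock: 53.5
eef_pos: [587.4, 61.8, 213.9]
ee_rot: [-0.239, 3.107, -0.006]
wrist_force: [0.4, 0.2, -1.0]
width: 19.2
gripper_force: 60.6
[587.42521268  61.7545614  213.85268794] [ 0.10679862  0.23211516  0.00880865  1.32234025 -0.00439168 -0.04658058] [[-0.988 -0.153  0.025]
 [-0.153  0.988 -0.002]
 [-0.025 -0.006 -1.   ]]
shift [-0.1834 -0.8512  0.3637] turn [-0.0014  0.0162  0.1687] rows>= 3.8
```

```bash
python3 -m jog '[[-0.183,-0.85,0,-0.001,0.016,0.169,1],[-0.183,-0.85,0,-0.001,0.016,0.169,1],[-0.183,-0.85,0,-0.001,0.016,0.169,1],[-0.183,-0.85,0.2,-0.001,0.016,0.169,1],[-0.183,-0.85,0.35,-0.001,0.016,0.169,1]]'
python3 -m jog '[[0,0,0,0,0,0,1],[0,0,0,0,0,0,1],[0,0,0,0,0,0,1],[0,0,0,0,0,0,1]]'
python3 -c "
from h import *
s,p,r=st();print(r.as_matrix().round(3))
pre(near((656.5,-49),'w18.png'))
im,m=snap('top','t18.png'); print(len(im))"
```

```text
clock: 54.0
eef_pos: [652.2, -99.7, 143.9]
ee_rot: [0.176, 3.136, -0.001]
wrist_force: [-0.6, 0.3, -2.5]
width: 19.4
gripper_force: 60.6
clock: 54.4
eef_pos: [652.2, -96.0, 147.1]
ee_rot: [0.168, 3.136, 0.0]
wrist_force: [-0.3, 0.5, -1.2]
width: 19.2
gripper_force: 60.5
[[-0.994  0.107  0.001]
 [ 0.107  0.994  0.   ]
 [-0.001  0.    -1.   ]]
pred [390. 237.] 21.4 found (np.float64(3.1815192998453945), np.float32(388.5), np.float32(239.5), np.float32(22.1))
TCP [652.1 -96.1 146.8] knob [658.1 -50.3] lat -1.0 fwd 46.2 yaw 83.8
480
```

```bash
python3 -m jog '[[0,-0.033,0,0,0,0,1],[0,-0.033,0.1,0,0,0,1],[0,-0.033,0.2,0,0,0,1],[0,-0.033,0.29,0,0,0,1],[0,-0.033,0.29,0,0,0,1]]'
python3 -m jog '[[0,0,0,0,0,0,1],[0,0,0,0,0,0,1],[0,0,0,0,0,0,1]]'
python3 -c "
from h import *
pre(near((657.5,-50)))"
```

```text
clock: 55.0
eef_pos: [648.8, -103.5, 83.7]
ee_rot: [-0.17, -3.129, -0.002]
wrist_force: [-1.0, 0.1, -1.3]
width: 19.0
gripper_force: 60.6
clock: 55.3
eef_pos: [651.2, -103.5, 87.8]
ee_rot: [-0.17, -3.136, -0.001]
wrist_force: [-0.4, 0.3, -0.7]
width: 19.4
gripper_force: 60.6
pred [422. 276.] 25.9 found (np.float64(3.4915102500959385), np.float32(425.5), np.float32(276.5), np.float32(25.7))
TCP [ 651.1 -103.5   87.7] knob [658.2 -48.3] lat -1.1 fwd 55.7 yaw 83.8
```

```bash
python3 -m jog '[[0,0,0.025,0,0,0,1],[0,0,0.035,0,0,0,1],[0,0,0.036,0,0,0,1],[0,0,0.036,0,0,0,1]]'
python3 -m jog '[[0,0.03,0,0,0,0,1],[0,0.06,0,0,0,0,1],[0,0.09,0,0,0,0,1],[0,0.12,0,0,0,0,1],[0,0.15,0,0,0,0,1]]'
python3 -c "
from h import *
pre((658,-49.2))"
python3 -m jog '[[0,0,0,0,0,0,1],[0,0,-0.03,0,0,0,1],[0,0,-0.08,0,0,0,1],[0,0,-0.15,0,0,0,1],[0,0,-0.2,0,0,0,1]]'
python3 -c "
from h import *
im,m,uv,e=held('w19.png'); go([533,219,209],TA)"
```

```text
clock: 55.75
eef_pos: [650.7, -103.4, 80.3]
ee_rot: [-0.17, -3.135, -0.001]
wrist_force: [-1.9, 0.2, 4.7]
width: 19.5
gripper_force: 61.4
clock: 56.25
eef_pos: [654.5, -74.0, 80.4]
ee_rot: [-0.171, -3.136, 0.002]
wrist_force: [-0.5, -4.1, 6.2]
width: 19.5
gripper_force: 61.4
TCP [654.5 -74.   80.4] knob [658.  -49.2] lat -0.8 fwd 25.0 yaw 83.8
clock: 56.75
eef_pos: [654.1, -73.5, 120.9]
ee_rot: [-0.17, -3.135, -0.001]
wrist_force: [0.6, 0.5, -0.7]
width: 19.5
gripper_force: 60.5
pred uv [367. 278.] r 29.5 mean RGB centre [248. 205. 128.]
shift [ 0.7642  1.3888 -0.431 ] turn [0.0004 0.0005 0.002 ] rows>= 6.6
```

```bash
python3 -m jog '[[0,0,-0.05,0,0,0,1],[0,0,-0.14,0,0,0,1],[0,0,-0.26,0,0,0,1],[0,0,-0.38,0,0,0,1],[0,0,-0.45,0,0,0,1]]'
python3 -m jog '[[0.03,0.05,0,0,0,0,1],[0.07,0.13,0,0,0,0,1],[0.13,0.25,0,0,0,0,1],[0.21,0.39,0,0,0,0,1],[0.29,0.53,0,0,0,0,1]]'
python3 -m jog '[[0.08,0.15,0,0,0,0,1],[0.17,0.3,0,0,0,0,1],[0.25,0.45,0,0,0,0,1],[0.33,0.6,0,0,0,0,1],[0.4,0.73,0,0,0,0,1]]'
python3 -m jog '[[0.05,0.09,0,0,0,-0.04,1],[0.07,0.13,0,0,0,-0.11,1],[0.07,0.13,0,0,0,-0.19,1],[0.07,0.13,0,0,0,-0.28,1],[0.07,0.13,0,0,0,-0.37,1]]'
python3 -m jog '[[0,0,0,0,0,-0.09,1],[0,0,0,0,0,-0.18,1],[0,0,0,0,0,-0.27,1],[0,0,0,0,0,-0.36,1],[0,0,0,0,0,-0.45,1]]'
python3 -m jog '[[0,0,0,0,0,-0.09,1],[0,0,0,0,0,-0.17,1],[0,0,0,0,0,-0.22,1],[0,0,0,0,0,-0.248,1],[0,0,0,0,0,-0.248,1]]'
python3 -c "
from h import *
s,p,r=st();print(p,s['qpos'],r.as_matrix().round(3)); im,m,uv,e=held('w20.png'); go([533,219,200],np.pi)"
```

```text
clock: 57.3
eef_pos: [654.4, -73.7, 211.7]
ee_rot: [-0.17, -3.136, -0.001]
wrist_force: [1.2, 0.5, -1.5]
width: 19.4
gripper_force: 60.5
clock: 57.8
eef_pos: [605.9, 40.1, 207.7]
ee_rot: [-0.17, -3.131, -0.001]
wrist_force: [-0.1, -0.4, -2.5]
width: 18.8
gripper_force: 60.5
clock: 58.3
eef_pos: [541.5, 194.1, 208.3]
ee_rot: [-0.168, -3.132, -0.0]
wrist_force: [1.6, -0.6, -0.8]
width: 19.2
gripper_force: 60.5
clock: 58.8
eef_pos: [531.0, 220.2, 208.2]
ee_rot: [0.746, -3.046, -0.002]
wrist_force: [-0.1, -0.5, -2.1]
width: 19.3
gripper_force: 60.6
clock: 59.3
eef_pos: [531.1, 220.0, 208.2]
ee_rot: [1.754, -2.601, -0.005]
wrist_force: [0.2, -0.4, -2.2]
width: 19.1
gripper_force: 60.6
clock: 59.8
eef_pos: [531.3, 219.8, 208.4]
ee_rot: [2.218, -2.219, -0.006]
wrist_force: [-0.5, -0.5, -1.3]
width: 19.0
gripper_force: 60.6
[531.30786366 219.84610116 208.40614523] [ 0.39126399  0.22710908 -0.00913317  1.33945913  0.00221977 -1.17900676] [[-0.001 -1.    -0.005]
 [-1.     0.001  0.   ]
 [-0.     0.005 -1.   ]]
pred uv [367. 277.] r 29.5 mean RGB centre [199. 139.  82.]
shift [ 0.0038 -0.0073  0.0432] turn [ 0.0031  0.0002 -0.0011] rows>= 0.2
```

```bash
python3 -m jog '[[0,0,0.02,0.07,0,0,1],[0,0,0.05,0.16,0,0,1],[0,0,0.08,0.25,0,0,1],[0,0,0.09,0.34,0,0,1],[0,0,0.09,0.43,0,0,1]]'
python3 -m jog '[[0,0,0,0.09,0,0,1],[0,0,0,0.18,0,0,1],[0,0,0,0.24,0,0,1],[0,0,0,0.24,0,0,1],[0,0,0,0.24,0,0,1]]'
python3 -m jog '[[0,0,0,0,0,0,1],[0,0,0,0,0,0,1]]'
python3 -c "
from h import *
held('w21.png')"
python3 -m jog '[[0,-0.05,-0.03,-0.09,0,0,1],[0,-0.087,-0.05,-0.18,0,0,1],[0,-0.087,-0.05,-0.27,0,0,1],[0,-0.087,-0.05,-0.36,0,0,1],[0,-0.087,-0.05,-0.45,0,0,1]]'
python3 -m jog '[[0,0,0,-0.09,0,0,1],[0,0,0,-0.18,0,0,1],[0,0,0,-0.22,0,0,1],[0,0,0,-0.22,0,0,1],[0,0,0,-0.22,0,0,1]]'
python3 -c "
from h import *
s,p,r=st();print(p,r.as_matrix().round(3)); go([430,-42,212],np.pi)"
```

```text
clock: 60.35
eef_pos: [531.7, 219.2, 191.4]
ee_rot: [-1.827, 1.832, -0.643]
wrist_force: [0.6, 1.0, -1.6]
width: 19.4
gripper_force: 60.6
clock: 60.85
eef_pos: [532.0, 219.4, 190.5]
ee_rot: [-1.584, 1.585, -0.913]
wrist_force: [-0.5, -0.1, -0.6]
width: 19.4
gripper_force: 60.7
clock: 61.05
eef_pos: [534.4, 219.9, 194.0]
ee_rot: [-1.578, 1.584, -0.915]
wrist_force: [0.7, -0.7, -1.1]
width: 19.4
gripper_force: 60.7
pred uv [368. 277.] r 29.6 mean RGB centre [102.  95.  88.]
clock: 61.6
eef_pos: [533.7, 219.4, 215.1]
ee_rot: [-2.018, 2.025, -0.369]
wrist_force: [-0.0, 1.0, -2.3]
width: 19.2
gripper_force: 60.5
clock: 62.1
eef_pos: [534.0, 219.1, 211.7]
ee_rot: [-2.207, 2.213, -0.024]
wrist_force: [-0.4, -0.1, -0.9]
width: 19.5
gripper_force: 60.5
[533.97769396 219.1402603  211.67680504] [[-0.003 -1.     0.022]
 [-1.     0.003  0.001]
 [-0.001 -0.022 -1.   ]]
shift [ 1.3071  0.5162 -0.0142] turn [-0.0142  0.0005 -0.0017] rows>= 5.6
```

```bash
python3 -m jog '[[0.65,0.258,0,-0.014,0,0,1],[0.65,0.258,0,-0.014,0,0,1],[0.65,0.258,0,-0.014,0,0,1],[0.65,0.258,0,-0.014,0,0,1]]'
python3 -m jog '[[0.657,0.258,0,0,0,0,1],[0.657,0.258,0,0,0,0,1],[0.657,0.258,0,0,0,0,1],[0.657,0.258,0.3,0,0,0,1],[0.657,0.258,0.4,0,0,0,1]]'
python3 -m jog '[[0,0,0,0,0,0,1],[0,0,0,0,0,0,1],[0,0,0,0,0,0,1],[0,0,0,0,0,0,1]]'
python3 -c "
from h import *
s,p,r=st();print(p,r.as_matrix().round(3)); go([430,-42,80],np.pi)
a,m=snap('top','t22.png');w,mw=snap('wrist','w22.png')
cv2.imwrite('pics/c22.png',np.hstack([cv2.resize(a[140:330,190:350],(400,475),interpolation=cv2.INTER_CUBIC),cv2.resize(w,(400,475))])[:,:,::-1])"
```

```text
clock: 62.5
eef_pos: [478.6, 86.1, 211.7]
ee_rot: [-2.215, 2.227, -0.002]
wrist_force: [0.5, 0.1, -0.8]
width: 19.1
gripper_force: 60.6
clock: 63.0
eef_pos: [428.5, -42.7, 129.7]
ee_rot: [-2.215, 2.224, -0.003]
wrist_force: [-0.7, 0.7, -1.4]
width: 19.7
gripper_force: 60.4
clock: 63.4
eef_pos: [430.6, -41.6, 132.5]
ee_rot: [-2.219, 2.221, -0.003]
wrist_force: [0.3, 0.9, -1.3]
width: 19.4
gripper_force: 60.5
[430.6332194  -41.64743998 132.52490804] [[-0.001 -1.     0.003]
 [-1.     0.001  0.   ]
 [-0.    -0.003 -1.   ]]
shift [0.0019 0.0039 0.2626] turn [-0.0018  0.0003 -0.0005] rows>= 1.1
```

View pics/c22.png

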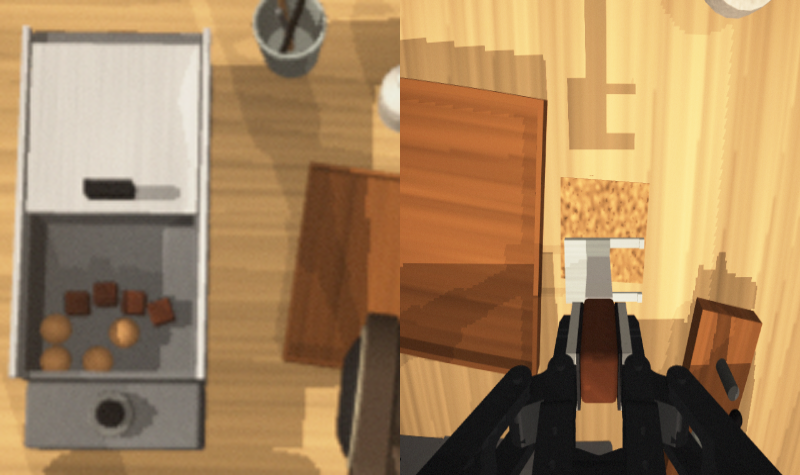

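All four knobs and four blocks are in the tub. In the wrist view the pad's visible corners are at (258,180) and (398,185); I'll check where the pad lies relative to the spoon.

```bash
python3 - <<'E'
from h import *
m=camera_model('wrist')
for uv in [(258,180),(398,185),(393,283)]: print(plane(m,uv,0).round(1))
E
python3 -m jog '[[0.002,0.004,0.1,0,0,0,1],[0.002,0.004,0.2,0,0,0,1],[0.002,0.004,0.26,0,0,0,1],[0.002,0.004,0.26,0,0,0,1]]'
python3 -m jog '[[0,0,0,0,0,0,1],[0,0,0,0,0,0,1],[0,0,0,0,0,0,1],[0,0,0,0,0,0,1]]'
```

```text
[468.1 -79.1   0. ]
[379.6 -75.7   0. ]
[378.9  -7.8   0. ]
clock: 63.9
eef_pos: [427.5, -42.1, 77.4]
ee_rot: [2.219, -2.222, -0.005]
wrist_force: [-0.0, -0.0, -1.8]
width: 19.3
gripper_force: 60.5
clock: 64.3
eef_pos: [428.9, -42.4, 79.2]
ee_rot: [-2.219, 2.223, 0.0]
wrist_force: [0.3, 0.0, -1.3]
width: 19.4
gripper_force: 60.5
```

```bash
python3 -m jog '[[0,0,0.012,0,0,0,1],[0,0,0.018,0,0,0,1],[0,0,0.018,0,0,0,1],[0,0,0.018,0,0,0,1]]'
python3 -m jog '[[0,0,0,0,0,0,0.6],[0,0,0,0,0,0,0.3],[0,0,0,0,0,0,-0.2],[0,0,0,0,0,0,-1],[0,0,0,0,0,0,-1]]'
python3 -m jog '[[0,0,0,0,0,0,-1],[0,0,-0.1,0,0,0,-1],[0,0,-0.3,0,0,0,-1],[0,0,-0.55,0,0,0,-1],[0,0,-0.8,0,0,0,-1]]'
python3 -c "
from h import *
s,p,r=st();print(p,r.as_matrix().round(3)); go([651,219,245],np.radians(180.9))
im,m=snap('top','t23.png'); iw,mw=snap('wrist','w23.png')"
```

```text
clock: 64.7
eef_pos: [428.7, -42.3, 75.3]
ee_rot: [-2.219, 2.223, 0.001]
wrist_force: [-0.7, 0.7, 3.2]
width: 19.5
gripper_force: 61.0
clock: 65.2
eef_pos: [428.4, -42.3, 74.9]
ee_rot: [2.22, -2.223, -0.002]
wrist_force: [0.7, 0.5, -0.2]
width: 72.2
gripper_force: 0.0
clock: 65.7
eef_pos: [427.9, -42.4, 236.5]
ee_rot: [2.219, -2.223, -0.003]
wrist_force: [0.9, 0.7, 0.6]
width: 85.7
gripper_force: 0.0
[427.94317059 -42.3527652  236.46095079] [[-0.002 -1.    -0.002]
 [-1.     0.002  0.001]
 [-0.001  0.002 -1.   ]]
shift [-1.3086 -1.1131 -0.0433] turn [ 0.0011  0.0006 -0.011 ] rows>= 6.9
```

```bash
python3 -m jog '[[-0.65,-0.55,-0.03,0,0,0,-1],[-0.65,-0.55,-0.03,0,0,0,-1],[-0.65,-0.55,-0.03,0,0,0,-1],[-0.65,-0.55,-0.03,0,0,0,-1]]'
python3 -m jog '[[-0.658,-0.53,0,0,0,-0.011,-1],[-0.658,-0.53,0,0,0,-0.011,-1],[-0.658,-0.53,0,0,0,-0.011,-1],[-0.658,-0.53,0,0,0,-0.011,-1],[-0.658,-0.53,0,0,0,-0.011,-1]]'
python3 -m jog '[[0,0,0,0,0,0,-1],[0,0,0,0,0,0,-1],[0,0,0,0,0,0,-1]]'
python3 -c "
from h import *
m=camera_model('top'); print(plane(m,(233.4,215.4),148))
s,p,r=st();print(p,r.as_matrix().round(3)); go([644,219,143],np.radians(180.9))"
```

```text
clock: 66.2
eef_pos: [540.9, 90.3, 240.1]
ee_rot: [-2.222, 2.22, 0.002]
wrist_force: [-0.6, -1.0, 0.1]
width: 85.4
gripper_force: 0.0
clock: 66.7
eef_pos: [646.0, 221.2, 238.5]
ee_rot: [2.24, -2.2, -0.004]
wrist_force: [0.0, 0.0, -0.7]
width: 85.1
gripper_force: 0.0
clock: 67.0
eef_pos: [644.5, 217.7, 241.8]
ee_rot: [-2.237, 2.205, 0.001]
wrist_force: [0.2, 0.3, 0.6]
width: 85.4
gripper_force: 0.0
[640.40711112 218.21852471 148.        ]
[644.50782504 217.65430449 241.84341596] [[ 0.014 -1.    -0.   ]
 [-1.    -0.014  0.001]
 [-0.001  0.    -1.   ]]
shift [-0.0063  0.0024  0.4942] turn [ 0.0001  0.0006 -0.0008] rows>= 2.0
```

```bash
python3 -m jog '[[-0.006,0.002,0.2,0,0,0,-1],[-0.006,0.002,0.4,0,0,0,-1],[-0.006,0.002,0.485,0,0,0,-1],[-0.006,0.002,0.485,0,0,0,-1],[-0.006,0.002,0.485,0,0,0,-1]]'
python3 -m jog '[[0,0,0,0,0,0,1],[0,0,0,0,0,0,1],[0,0,0,0,0,0,1],[0,0,0,0,0,0,1],[0,0,0,0,0,0,1]]' 40
python3 -m jog '[[0,0,0,0,0,0,1],[0,0,0,0,0,0,1]]'
python3 -m jog '[[0,0.15,0,0,0,0,1],[0,0.32,0,0,0,0,1],[0,0.5,0,0,0,0,1],[0,0.65,0,0,0,0,1],[0,0.72,0,0,0,0,1]]'
python3 -m jog '[[0,0.015,0,0,0,0,1],[0,0.025,0,0,0,0,1],[0,0.035,0,0,0,0,1],[0,0.035,0,0,0,0,1],[0,0.035,0,0,0,0,1]]'
```

```text
clock: 67.5
eef_pos: [644.5, 219.5, 145.3]
ee_rot: [-2.237, 2.204, 0.001]
wrist_force: [0.1, 0.6, 0.4]
width: 85.5
gripper_force: 0.0
clock: 68.0
eef_pos: [643.8, 220.2, 144.4]
ee_rot: [2.238, -2.203, -0.003]
wrist_force: [-7.8, -3.0, 17.1]
width: 13.2
gripper_force: 43.7
clock: 68.2
eef_pos: [643.8, 220.1, 144.5]
ee_rot: [2.238, -2.204, -0.003]
wrist_force: [-5.4, -0.2, 4.8]
width: 13.1
gripper_force: 41.1
clock: 68.7
eef_pos: [499.2, 218.2, 144.5]
ee_rot: [-2.238, 2.202, 0.002]
wrist_force: [1.5, 2.4, -0.8]
width: 13.3
gripper_force: 42.5
clock: 69.2
eef_pos: [494.6, 218.2, 144.5]
ee_rot: [-2.237, 2.203, 0.002]
wrist_force: [0.7, 4.4, 3.5]
width: 13.0
gripper_force: 43.0
```

```bash
python3 -m jog '[[0,0.01,0,0,0,0,1],[0,0.02,0,0,0,0,1],[0,0.02,0,0,0,0,1],[0,0.02,0,0,0,0,1]]'
```

```text
clock: 69.6
eef_pos: [493.6, 218.2, 144.5]
ee_rot: [-2.234, 2.201, -0.006]
wrist_force: [15.4, 4.1, -4.8]
width: 13.1
gripper_force: 42.0
```

```bash
python3 -m jog '[[0,-0.012,0,0,0,0,1],[0,-0.012,0,0,0,0,-1],[0,-0.012,0,0,0,0,-1],[0,-0.012,0,0,0,0,-1],[0,-0.012,0,0,0,0,-1]]'
python3 -m jog '[[0,0,-0.1,0,0,0,-1],[0,0,-0.3,0,0,0,-1],[0,0,-0.4,0,0,0,-1],[0,0,-0.4,0,0,0,-1]]'
python3 -m jog '[[0,0.265,0,0,0,0,1],[0,0.265,0,0,0,0,1],[0,0.265,0,0,0,0,1],[0,0.265,0,0,0,0,1],[0,0.265,0,0,0,0,1]]' 30
python3 -m jog '[[0,0,0,0,0,0,1],[0,0,0,0,0,0,1],[0,0,0,0,0,0,1]]'
python3 -c "
from h import *
s,p,r=st();print(p,s['width']); go([441,216,110],np.radians(180.9)); im,m=snap('wrist','w24.png'); im,m=snap('top','t24.png')
hsv=cv2.cvtColor(cv2.imread('pics/w24.png'),cv2.COLOR_BGR2HSV)
t=cv2.imread('pics/t23.png')
print('gate near edge check col 225 rows', [int(x) for x in cv2.imread('pics/t24.png',0)[270:300,215]])"
```

```text
clock: 70.1
eef_pos: [491.5, 217.3, 143.8]
ee_rot: [2.238, -2.203, -0.002]
wrist_force: [-0.1, -0.1, 0.0]
width: 70.4
gripper_force: 0.0
clock: 70.5
eef_pos: [493.2, 218.1, 227.5]
ee_rot: [-2.235, 2.201, -0.002]
wrist_force: [0.9, 0.6, -0.6]
width: 85.2
gripper_force: 0.0
clock: 71.0
eef_pos: [439.8, 216.9, 224.0]
ee_rot: [-2.238, 2.204, 0.001]
wrist_force: [-0.0, -0.5, 0.2]
width: 12.1
gripper_force: 0.0
clock: 71.3
eef_pos: [439.3, 216.8, 224.1]
ee_rot: [2.238, -2.204, -0.002]
wrist_force: [-0.3, 0.2, 0.4]
width: 0.3
gripper_force: 0.0
[439.32893539 216.7829584  224.1125447 ] 0.2911325518895658
shift [ 0.0045 -0.0088  0.5706] turn [ 0.0005  0.0005 -0.0002] rows>= 2.3
gate near edge check col 225 rows [135, 61, 37, 40, 36, 33, 34, 32, 36, 38, 34, 39, 35, 40, 37, 35, 38, 37, 34, 36, 35, 33, 36, 41, 47, 63, 76, 74, 66, 53]
```

```bash
python3 -m jog '[[0.004,-0.008,0.2,0,0,0,1],[0.004,-0.008,0.4,0,0,0,1],[0.004,-0.008,0.53,0,0,0,1],[0.004,-0.008,0.55,0,0,0,1],[0.004,-0.008,0.55,0,0,0,1]]'
python3 -m jog '[[0,0,0,0,0,0,1],[0,0,0.02,0,0,0,1],[0,0,0.02,0,0,0,1]]'
python3 -m jog '[[0,0,0.02,0,0,0,1],[0,0,0.02,0,0,0,1]]'
python3 -m jog '[[0,0,0.015,0,0,0,1],[0,0,0.015,0,0,0,1]]'
```

```text
clock: 71.9
eef_pos: [440.0, 215.8, 114.3]
ee_rot: [2.238, -2.203, -0.003]
wrist_force: [-0.8, -0.5, 2.1]
width: -0.3
gripper_force: 1.1
clock: 72.2
eef_pos: [441.7, 216.7, 111.4]
ee_rot: [-2.237, 2.202, 0.0]
wrist_force: [1.2, 0.4, 3.4]
width: -0.4
gripper_force: 2.0
clock: 72.4
eef_pos: [441.8, 216.8, 109.7]
ee_rot: [-2.235, 2.201, -0.001]
wrist_force: [-4.8, -2.4, 21.2]
width: -0.3
gripper_force: 10.9
clock: 72.6
eef_pos: [442.0, 216.8, 109.4]
ee_rot: [-2.234, 2.199, -0.002]
wrist_force: [-11.2, -6.0, 41.1]
width: -0.1
gripper_force: 20.7
```

```bash
python3 -m jog '[[0,0,-0.1,0,0,0,1],[0,0,-0.3,0,0,0,1],[0,0,-0.5,0,0,0,1],[0,0,-0.7,0,0,0,1],[0,0,-0.7,0,0,0,1]]'
python3 -m jog '[[0,0.5,0,0,0,0,1],[0,0.5,0,0,0,0,1],[0,0.5,0,0,0,0,1]]'
python3 -c "
from h import *
a,m=snap('top','t25.png');w,ms=snap('scene','s25.png')
cv2.imwrite('pics/c25.png',np.hstack([cv2.resize(a[130:370,120:510],(440,271*1),interpolation=cv2.INTER_CUBIC),cv2.resize(w,(360,271))])[:,:,::-1])
f=lambda x,y:(190+(x+.5)/2.5-.5,140+(y+.5)/2.5-.5)
print(readout.state()['clock'])"
```

```text
clock: 73.1
eef_pos: [442.7, 217.0, 249.0]
ee_rot: [-2.232, 2.198, -0.003]
wrist_force: [0.8, 0.1, 0.0]
width: 0.1
gripper_force: 0.0
clock: 73.4
eef_pos: [336.2, 213.5, 243.1]
ee_rot: [2.24, -2.2, -0.003]
wrist_force: [0.2, 0.3, -0.3]
width: 0.1
gripper_force: 0.0
73.5
```

View pics/c25.png

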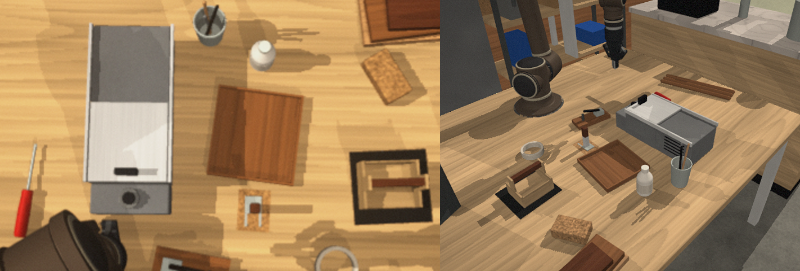

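The gate is shut, the tray is empty, the tote stands on its mat and the spoon stands on its pad. Nothing else has moved, so I'm handing in.

```bash
python3 -c "
from rig import ticket
print(ticket.sign_off())"
```

```text
the job is handed in; nothing more can be done
None
```

I handed the job in at 73.5 s: all four blocks and all four knobs are in the tub, the gate was slid shut to its stop, the start button was then pressed to the bottom, the tote is on its mat (turned half round from how it started), and the spoon is on its pad.

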